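# Lock the cassette carrier on its post with the linch pin

### The arm

A 6-joint arm with a two-finger parallel gripper is mounted at the origin on the work surface. World frame = base frame: x ahead of the robot, y to its left, z up, the work surface at z = 0. Lengths are in m, angles in rad, forces in N, time in s.
With the tool pointing down it reaches from about 0.275 to 0.85 m from the base axis. Payload 19 kg.
Tool frame: the origin (TCP) lies midway between the tips of the shut fingers; the grasp point (between the pads) lies 19 mm behind it (r.grasp_offset is the distance from the TCP to the grasp point, in m); z points along the fingers, y is the direction in which the jaws open and shut (so a half turn about z gives the same grasp; the last joint's range is limited). The gripper opens to 85 mm and grips with 20 to 120 N. Pads are 22 mm wide; open, the fingers measure 114 mm over their backs; the gripper's body (76 mm by 85 mm) begins 54 mm behind the grasp point. The pads swing forward as they close: fully open they stand 13 mm farther back than shut.
Start: joints at [-1.36, 0.15, 1.437, -0, 1.554, -0.134], TCP at [0.194, -0.541, 0.231] pointing down, gripper open.
Joint ranges: [-2.8, 2.8], [-0.68, 2.1], [0.12, 2.68], [-1.39, 4.53], [0.16, 2.79], [-2.81, 2.81]. Speed limits (rad/s): [1.89, 1.89, 2.22, 3.01, 3.01, 3.01].

### API

Orientations are given as a unit quaternion [x, y, z, w].
In Python, from workcell import r, optics gives the robot as it stands.
- The arm moves only by the tool apply_moves, never from a script. Its argument "increments" is text: rows parted by semicolons, each of 7 numbers parted by spaces: the shift along the tool's x, y, z in cm, then the turn, a rotation vector about the tool's x, y, z in degrees, then the opening, from 0 (shut) to 1 (fully open). A call has 1 to 20 rows; each row shifts and turns the commanded pose from where the row before left it, along the tool's axes as they then stand; what a row does not reach is not made up. A row lasts 1/8 s, in which the tool goes at most 62.5 mm and 10.7 degrees, less where a joint would pass 70% of its speed; a pose out of reach is approached as far as the arm can. A call is refused whole if a number of a shift passes 6.25 or a number of a turn 10.7, either way. A call with a gripper value outside its range is refused whole. The fingers move at their own pace and stop on an object; the grip force is fixed at half the most. Time passes only in rows, so rows that do not move let the fingers close. It gives the time, the measured TCP pose, the force and the opening at its end, in the units of the state.
- r.get_obs(): the state, without advancing time (a new reading comes with each control period).
- optics.read_camera(name): name is "scene" or "top" or "wrist"; returns a dict with "color" (400x640x3 uint8, red, green, blue), "K" (3x3 intrinsics, pixels), "k1" (the pictures are not rectified: a ray, as slopes to the right and down, at radius r is drawn at 1 + k1 r^2 times it, then the intrinsics apply), "rvec" (rotation vector, rad) and "tvec" (3), from world to camera coordinates, as OpenCV has them. Camera axes: x right, y down, z forward; pixel columns grow to the right and rows downward; lengths in m; the calibration is good to about 2 mm. A picture is of the moment at which its call begins. There is no depth.
- r.finish_job(): hands the job in, once; it reports no verdict.
The state is a dict: "clock": time; "qpos": joint angles; "joint_vel": joint speeds; "joint_efforts": joint torques, N m; "tool_pos": TCP position; "tool_rot": TCP orientation; "contact_force": force on the tool from outside, world axes, zero at the start; "moment": the same for the moment, N m; "opening": opening from 0.0 (shut) to 1.0 (fully open).
Only numpy, scipy, OpenCV 4.12 (cv2) and the standard library are available. Lean on these libraries where they do the work, as an engineer would, in place of code of your own. Each camera call takes 0.05 s, during which the arm holds its last target.

### The job

Lock the cassette carrier onto its post: take the yellow-headed linch pin from its stand, push it through the hole in the post, ring side up, from the side with the brass plate, until its head bears firmly on that plate, then flip the sprung ring over the top of the post and press it down until it snaps below the pin's end. Feel for the plate and do not ram the head against it (about 10 N on it is right), and leave the other things on the table where they are.

Things in the scene. Friction and masses are not known exactly. Their poses are not given: they have to be found in the camera images.
- pin: linch pin: steel flat shank, yellow head, wire ring with red tab; 146 g, varies. Starts level in a wooden stand, ring folded back. Origin: middle of the shoulder (head's front face) on the shank's centre line; x along the shank to the nose, z up. Head x -42 to 0, 22 wide, z -12 to +14. Shank 14 wide, 8 high, round-nosed end at x +50, last 10 tapering to 8 wide. All mm.
- pin_grip (a point): where to hold the pin: inside the yellow head on the shank's centre line, 16 mm behind the shoulder; pin's axes. Head here 22 mm wide (y), its underside 12 mm lower, sides free for fingers to 35 mm below. The ring's axle juts 13 mm out of both sides, 20 mm further back and 9 mm higher.
- ring (a joint): ring angle, rad. 0 = closed on its stop, ring pointing 0.216 rad nose-down of the shank; grows as it swings up and back over the head; 2.8 = open stop; starts 2.5-2.75; stays where left. Closing, its bow meets the nose from above at about 0.16 and must be pressed past it (sprung, some 5 to 15 N down on the tab); below 0.06 it is past and stays under the nose.
- ring_hinge (a point): middle of the ring's axle: on the pin 36 mm behind the shoulder, 9 mm above the shank's centre line. Two wire legs 46 mm apart (wire 5 mm thick), cross-bow 87 mm from the axle, red tab beyond.
- ring_tab (a point): centre of the red tab at the ring's free end, 98 mm from the axle; tab 18 mm long, 20 wide, 4 thick, its end 107 mm from the axle. Swing it along its arc, up as well as forward: shoved straight forward while it leans far back, it jams and drives the pin onto the plate.
- post: fixed grey post, 26 (x) by 30 (y) mm, top 118 mm above the table; origin on the table in its axis; x = direction the pin goes through, z up. Beyond it, from x +70 to +210 mm, 120 wide, a carrier with white cassettes up to 61 mm high.
- post_hole (a point): centre of the bore's mouth in the post's front (-x) face, 100 mm above the table, 13 mm before the post's axis; post's axes. Level bore right through, 17 wide (y), 10.5 high, 26 long. A sprung shoe inside presses down on the shank, so pushing through drags with 3 to 9 N; the pin then lies on the bore's floor, axis 1.2 mm below this point.
- collar: brass wear plate round the bore's mouth (opening 19 x 13 mm) on which the pin's shoulder comes to bear. Its bearing face lies anywhere from 0.5 to 9.5 mm in front of the post's front face, different each time, and this reading does NOT show it (origin, axes as post). Feel for it: the push rises above the shoe's drag; 5 to 18 N on the plate is right, more is ramming.
- driver_mid (a point): bystander, not needed: blue-handled screwdriver, about 200 long (mm); this point is about its middle
- cassette_mid (a point): bystander, not needed: loose white splice cassette, 160 x 108 x 16 (mm); this point is about its middle
- tape_mid (a point): bystander, not needed: black roll, outer diameter 84, 19 high (mm); this point is about its middle
- cleaner_mid (a point): bystander, not needed: blue bottle, diameter 50, 120 high (mm); this point is about its middle
- coupler_mid (a point): bystander, not needed: green coupler block, 55 x 36 x 20 (mm); this point is about its middle
- spare_mid (a point): bystander, not needed: plain bare-steel pin without a ring, 65 long, 22 square head; not the one to use (mm); this point is about its middle

How it is judged:
By the outcome, as a careful person would: the job done as asked, in the order asked, and still so for the second after the job is handed in, with the robot touching nothing.
It also fails if it takes over 66 s, if anything falls off the work surface, if the arm or the gripper's body presses on something with over 40 N, if the wrist force passes 120 N, or if a joint passes its speed limit or range.

## Working session

There is one attempt and no reset: what is moved stays moved. The work goes in short steps, Python scripts to look and compute and a tool call to move; the robot and the scene stay as the last step left them, time stands still between calls to the robot, and variables do not carry over. Pictures are saved under pics/ and viewed, and the job is handed in when it is done.

Besides the shell and the picture viewer there is one more tool, called after "Emit:" as a command line: name --argument value ..., lists and objects as JSON in quotes. apply_moves: Moves the arm, as the interface text tells. Its arguments: {"type":"object","properties":{"increments":{"type":"string"}},"required":["increments"]}

```bash
ls; mkdir -p pics; python3 - <<'E'
from workcell import r, optics
import cv2
print(r.get_obs())
for n in ("scene","top","wrist"):
    c=optics.read_camera(n); cv2.imwrite(f"pics/{n}0.png",c["color"][:,:,::-1]); print(n,c["K"].tolist(),c["k1"],c["rvec"],c["tvec"])
E
```

```text
pics
{'clock': 0.0, 'qpos': array([-1.36000645e+00,  1.51006847e-01,  1.43800689e+00, -1.28917855e-05,
        1.55376201e+00, -1.33995909e-01]), 'joint_vel': array([ 0.00102462,  0.00058214,  0.00028637, -0.00141095, -0.00265872,
        0.00074641]), 'joint_efforts': array([ 9.38263474e-04, -7.13040018e+01, -5.70875287e+01, -5.18438003e-05,
        8.79292726e-03,  1.50322148e-04]), 'tool_pos': array([ 0.19427923, -0.540945  ,  0.23067559]), 'tool_rot': array([ 9.85176918e-01,  1.71540346e-01, -2.91481659e-05, -5.90863159e-04]), 'contact_force': array([-0.35379637, -0.83080333, -0.35867056]), 'moment': array([ 0.01479892, -0.02853645, -0.00434742]), 'opening': 1.0024245241967795}
scene [[419.28253207851526, 0.0, 323.20424095651094], [0.0, 419.28253207851526, 200.01656790757357], [0.0, 0.0, 1.0]] 0.00421286059781982 [ 0.84739103  2.62443239 -0.98666456] [ 0.42214766 -0.1625231   1.40644982]
top [[459.7358549781602, 0.0, 314.19204235292386], [0.0, 459.7358549781602, 203.73797792332215], [0.0, 0.0, 1.0]] -0.006378523914326669 [ 2.18148877 -2.17968747  0.11902144] [-0.0061466   0.51386158  1.46868083]
wrist [[308.11245649175964, 0.0, 321.8374776543145], [0.0, 308.11245649175964, 197.02439101448368], [0.0, 0.0, 1.0]] 0.0121107515744775 [-2.35671566  1.65803462  0.2558801 ] [-0.57519573 -0.03896793  0.38073138]
```

View pics/scene0.png

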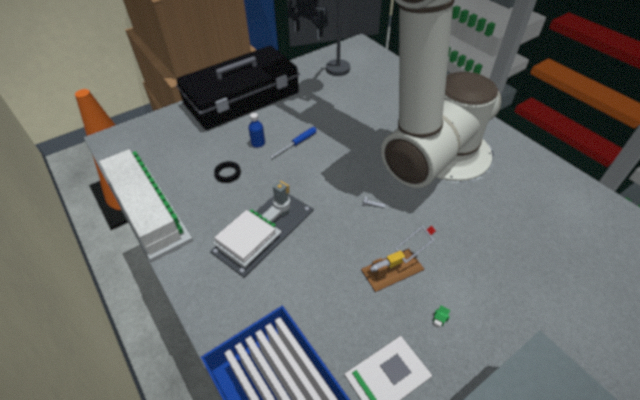

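View pics/top0.png

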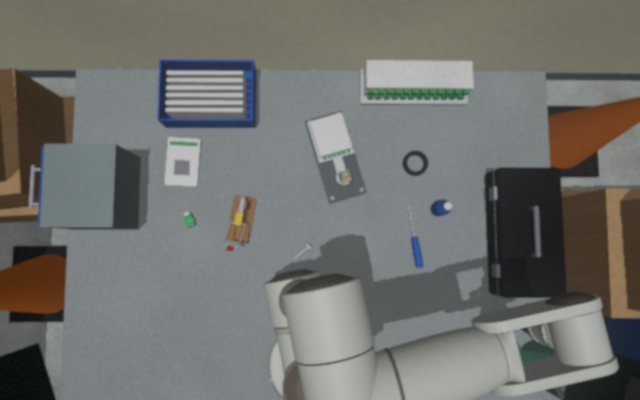

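View pics/wrist0.png

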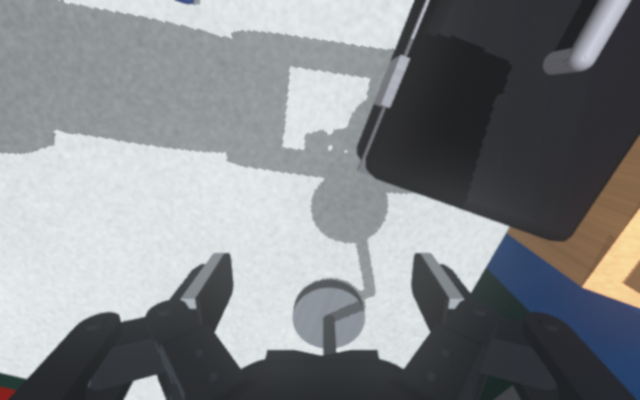

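The scene picture shows the pin in its stand near (395,262) with the red tab at (431,230), and the post near (282,193). In the top picture they are at (239,215) and (343,176). I'll zoom in on both.

```bash
cat > h.py <<'E'
import numpy as np, cv2
from scipy.spatial.transform import Rotation as R
from workcell import r, optics
def cam(n): return optics.read_camera(n)
def D(c): return np.array([c["k1"],0,0,0,0.])
def proj(c,P):
    p,_=cv2.projectPoints(np.atleast_2d(np.array(P,float)),np.array(c["rvec"]),np.array(c["tvec"]),np.array(c["K"]),D(c)); return p[:,0]
def ray(c,uv):
    u=cv2.undistortPoints(np.array([[uv]],float),np.array(c["K"]),D(c))[0,0]
    Rm=cv2.Rodrigues(np.array(c["rvec"]))[0]; t=np.array(c["tvec"]).ravel()
    return -Rm.T@t, Rm.T@np.array([u[0],u[1],1.])
def onz(c,uv,z):
    o,d=ray(c,uv); return o+d*(z-o[2])/d[2]
def tri(obs):
    A=np.zeros((3,3));b=np.zeros(3)
    for c,uv in obs:
        o,d=ray(c,uv); d/=np.linalg.norm(d); M=np.eye(3)-np.outer(d,d);A+=M;b+=M@o
    return np.linalg.solve(A,b)
def crop(c,x0,y0,x1,y1,s,name):
    cv2.imwrite(name,cv2.resize(c["color"][y0:y1,x0:x1,::-1],None,fx=s,fy=s,interpolation=cv2.INTER_CUBIC))
E
python3 - <<'E'
from h import *
t=cam("top");s=cam("scene")
crop(t,210,180,270,260,8,"pics/tp.png")
crop(t,300,100,380,210,6,"pics/tpost.png".replace("tpost","tq"))
crop(s,350,215,450,295,8,"pics/sp.png")
crop(s,200,170,320,280,6,"pics/sq.png")
E
```

```text
(no output)
```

View pics/tp.png

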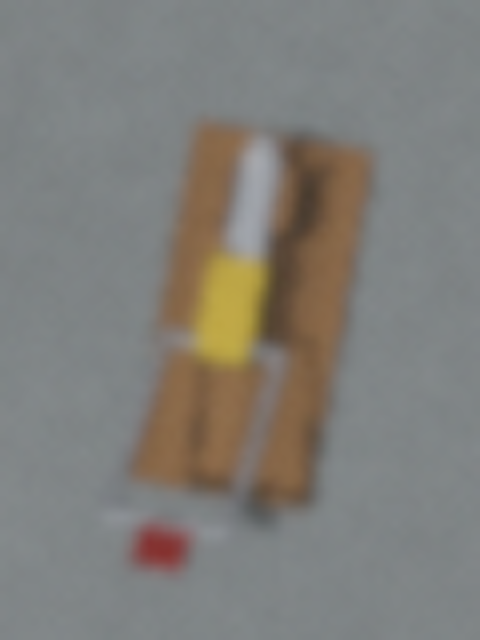

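View pics/tq.png

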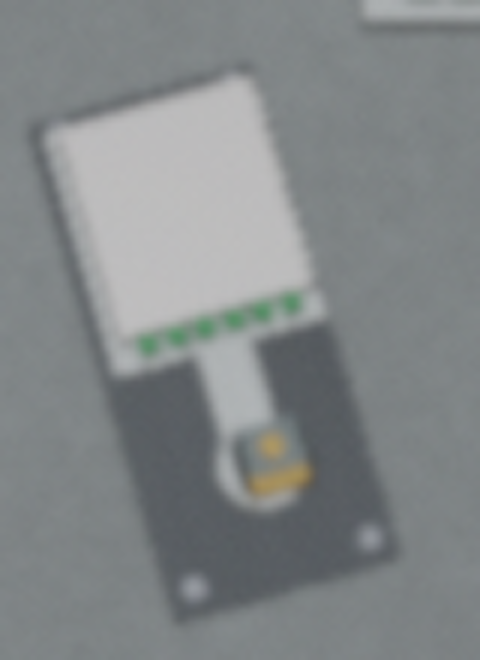

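View pics/sp.png

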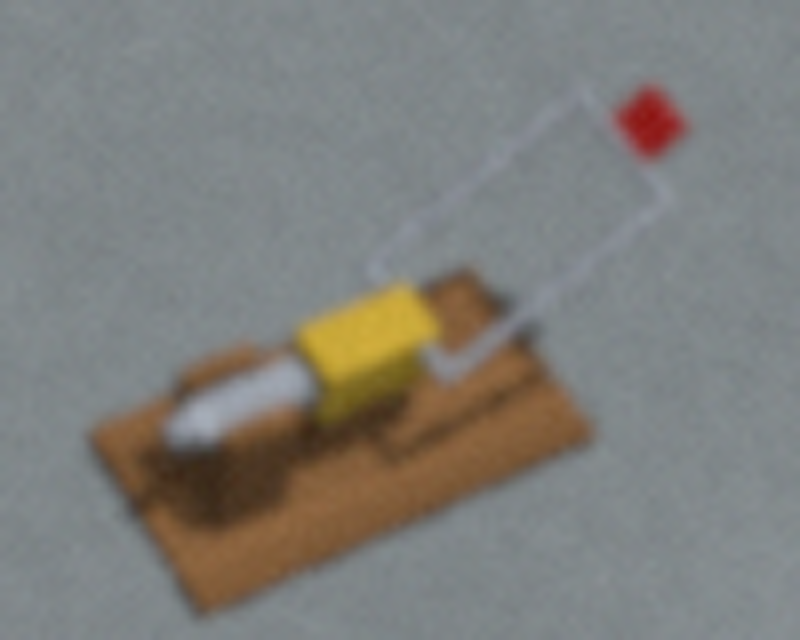

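View pics/sq.png

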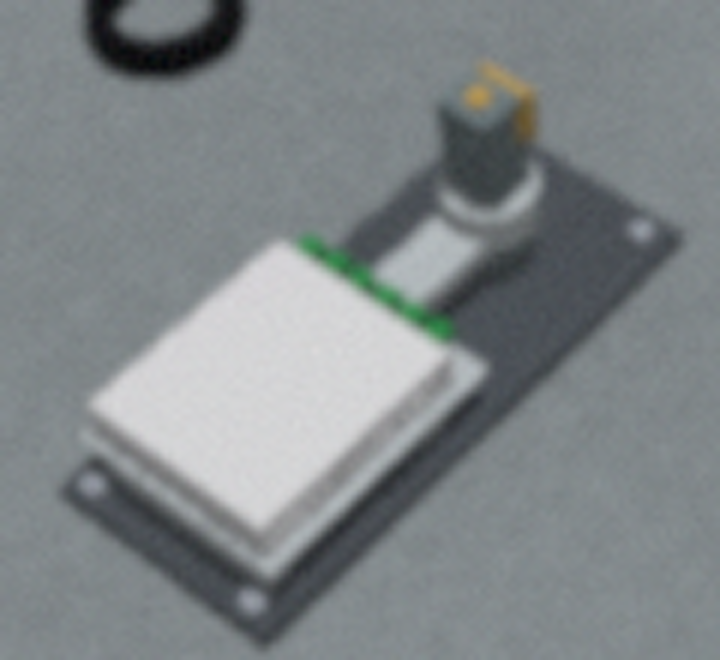

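```bash
cat > fit.py <<'E'
from h import *
from scipy.optimize import least_squares
def up(p,x0,y0,s): return [(p[0]+.5)/s-.5+x0,(p[1]+.5)/s-.5+y0]
def yawT(x,P): 
    P=np.array(P); c,s=np.cos(x[3]),np.sin(x[3]); return np.c_[x[0]+c*P[:,0]-s*P[:,1],x[1]+s*P[:,0]+c*P[:,1],x[2]+P[:,2]]
t=cam("top");s=cam("scene")
T=lambda *p:(t,up(p,210,180,8)); S=lambda *p:(s,up(p,350,215,8))
mm=1e-3
obs=[((0,11,14),T(208,256)),((0,-11,14),T(272,264)),((-42,-11,14),T(250,366)),((-42,11,14),T(195,355)),
((0,-11,14),S(298,335)),((0,11,14),S(320,380)),((-42,-11,14),S(405,285)),((-42,11,14),S(440,330)),((50,0,0),S(185,428)),((50,0,0),T(264,132))]
def tab(th,d=98): a=th-.216; return (-36+d*np.cos(a),0,9+d*np.sin(a))
def f(x):
    P=[o[0] for o in obs]; W=yawT(x,np.array(P)*mm)
    e=[proj(o[1][0],w)[0]-o[1][1] for o,w in zip(obs,W)]
    Q=yawT(x,np.array([tab(x[4])])*mm)[0]
    e+=[proj(t,Q)[0]-T(160,548)[1],proj(s,Q)[0]-S(650,122)[1]]
    return np.ravel(e)
i=onz(t,(239,212),.05)
q=least_squares(f,[i[0],i[1],.05,-.2,2.6],x_scale=[.01,.01,.01,.1,.1]); print("pin",q.x.round(4),np.degrees(q.x[3])); print(q.fun.reshape(-1,2).round(2))
print("tri tab",tri([T(160,548),S(650,122)]),"nose",tri([T(264,132),S(185,428)]))
T=lambda *p:(t,up(p,300,100,6)); S=lambda *p:(s,up(p,200,170,6))
print("dot",tri([T(272,446),S(479,97)]),onz(*T(272,446),.118),onz(*S(479,97),.118))
for z in (0,.004,.008):
  e=[onz(*T(*p),z)[:2] for p in [(38,130),(180,622),(255,70),(398,555)]]
  e2=[onz(*S(*p),z)[:2] for p in [(64,492),(682,238),(264,645)]]
  ang=lambda a,b:np.degrees(np.arctan2(*(a-b)[::-1]))
  print(z,np.round(e,3).tolist(),ang(e[0],e[1]),ang(e[2],e[3]),np.round(e2,3).tolist(),ang(e2[2],e2[1]))
  print([np.round(onz(*S(*p),.118),3).tolist() for p in [(440,105),(492,122),(522,98)]],[np.round(onz(*T(*p),.118),3).tolist() for p in [(238,432),(292,418),(305,465),(250,478)]])
E
python3 fit.py
```

```text
pin [ 0.4839  0.2298  0.0535 -0.1706  2.7279] -9.772670018203428
[[ 0.39 -0.34]
 [-0.71 -0.15]
 [-0.44  0.28]
 [-0.48  0.46]
 [-0.65 -0.92]
 [ 1.26  0.15]
 [ 0.12 -0.77]
 [ 0.54  0.15]
 [-2.02  1.35]
 [ 0.39  0.65]
 [ 0.16  0.12]
 [-0.23  0.06]]
tri tab [0.37064052 0.24985336 0.12116711] nose [0.53254289 0.22320753 0.06219216]
dot [ 0.59610057 -0.09790179  0.12129467] [ 0.59696452 -0.09843119  0.118     ] [ 0.59439945 -0.10037596  0.118     ]
0 [[0.794, 0.022], [0.518, -0.057], [0.829, -0.1], [0.555, -0.178]] 15.884320517106755 15.799690868858994 [[0.827, -0.101], [0.513, -0.06], [0.791, 0.023]] 16.526812150887764
[[0.611, -0.107, 0.118], [0.598, -0.084, 0.118], [0.579, -0.088, 0.118]] [[0.604, -0.081, 0.118], [0.611, -0.109, 0.118], [0.587, -0.115, 0.118], [0.58, -0.087, 0.118]]
0.004 [[0.793, 0.022], [0.517, -0.057], [0.828, -0.1], [0.555, -0.177]] 15.884320517106762 15.799690868858994 [[0.827, -0.098], [0.515, -0.057], [0.792, 0.025]] 16.52681215088781
[[0.611, -0.107, 0.118], [0.598, -0.084, 0.118], [0.579, -0.088, 0.118]] [[0.604, -0.081, 0.118], [0.611, -0.109, 0.118], [0.587, -0.115, 0.118], [0.58, -0.087, 0.118]]
0.008 [[0.792, 0.022], [0.517, -0.057], [0.827, -0.099], [0.554, -0.176]] 15.884320517106753 15.799690868858994 [[0.828, -0.095], [0.517, -0.054], [0.793, 0.027]] 16.526812150887768
[[0.611, -0.107, 0.118], [0.598, -0.084, 0.118], [0.579, -0.088, 0.118]] [[0.604, -0.081, 0.118], [0.611, -0.109, 0.118], [0.587, -0.115, 0.118], [0.58, -0.087, 0.118]]
```

```bash
python3 - <<'E'
from h import *
c=cam("wrist"); o,d=ray(c,(320,200)); ob=r.get_obs(); q=R.from_quat(ob["tool_rot"])
print(q.as_matrix().round(3), q.inv().apply(o-ob["tool_pos"]), q.inv().apply(d), r.grasp_offset)
for uv in [(0,200),(640,200),(320,0),(320,399)]: print(uv,q.inv().apply(ray(c,uv)[1]))
E
```

```text
[[ 0.941  0.338 -0.   ]
 [ 0.338 -0.941  0.   ]
 [ 0.    -0.    -1.   ]] [ 0.07702877  0.000583   -0.14356257] [-0.30969932 -0.00593028  0.9508838 ] 0.0187
(0, 200) [-0.30928264 -1.03122845  0.95105424]
(640, 200) [-0.30988444  1.01980694  0.95078629]
(320, 0) [ 0.30643892 -0.00569589  1.14499807]
(320, 399) [-0.92251431 -0.00610392  0.75781651]
```

Emit:
apply_moves --increments "2.6 -3.18 0 0 0 0 1;2.6 -3.18 0 0 0 0 1;2.6 -3.18 0 0 0 0 1;2.6 -3.18 0 0 0 0 1;2.6 -3.18 0 0 0 0 1;2.6 -3.18 0 0 0 0 1;2.6 -3.18 0 0 0 0 1;2.6 -3.18 0 0 0 0 1;2.6 -3.18 0 0 0 0 1;2.6 -3.18 0 0 0 0 1;2.6 -3.18 0 0 0 0 1;2.6 -3.18 0 0 0 0 1;2.6 -3.18 0 0 0 0 1;2.6 -3.18 0 0 0 0 1;2.6 -3.18 0 0 0 0 1;2.6 -3.18 0 0 0 0 1;2.6 -3.18 0 0 0 0 1"

```text
clock: 2.52
tool_pos: [0.4278, 0.1185, 0.2315]
tool_rot: [0.985, 0.172, 0.0, 0.0]
contact_force: [0.8, -0.1, -0.2]
opening: 1.002
```

Emit:
apply_moves --increments "2.5 -3.1 0 0 0 0 1;2.5 -3.1 0 0 0 0 1;2.5 -3.1 0 0 0 0 1;0 0 0 0 0 10 1;0 0 0 0 0 10 1;0 0 0 0 0 9.5 1;0 0 0 0 0 0 1;0 0 0 0 0 0 1"

```text
clock: 3.52
tool_pos: [0.4667, 0.2299, 0.2314]
tool_rot: [0.997, -0.083, -0.0, -0.0]
contact_force: [0.3, -1.1, 0.2]
opening: 1.0
```

```bash
python3 - <<'E'
from h import *
c=cam("wrist"); cv2.imwrite("pics/w1.png",c["color"][:,:,::-1])
x=np.array([0.4839,0.2298,0.0535,-0.1706,2.7279])
from scipy.spatial.transform import Rotation as R
P=np.array([(0,11,14),(0,-11,14),(-42,-11,14),(-42,11,14),(50,0,0),(-16,0,14)])*1e-3
W=R.from_euler('z',x[3]).apply(P)+x[:3]; print(proj(c,W).round(1).tolist()); print(r.get_obs()["contact_force"])
E
```

```text
[[307.8, 162.5], [329.6, 162.6], [329.1, 202.1], [308.2, 202.0], [318.9, 110.7], [318.7, 178.0]]
[-0.94026176  0.25097675 -1.07568195]
```

View pics/w1.png

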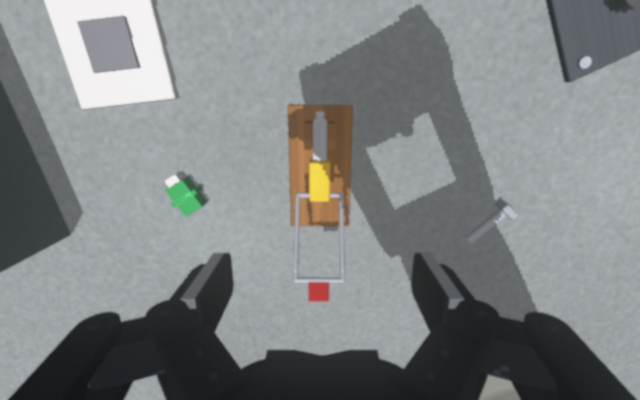

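```bash
python3 - <<'E'
from h import *
c=cam("wrist"); crop(c,280,95,360,310,3.7*1,"pics/w1c.png") ; crop(c,280,95,360,165+50,5,"pics/w1d.png"); 
E
```

```text
(no output)
```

View pics/w1d.png

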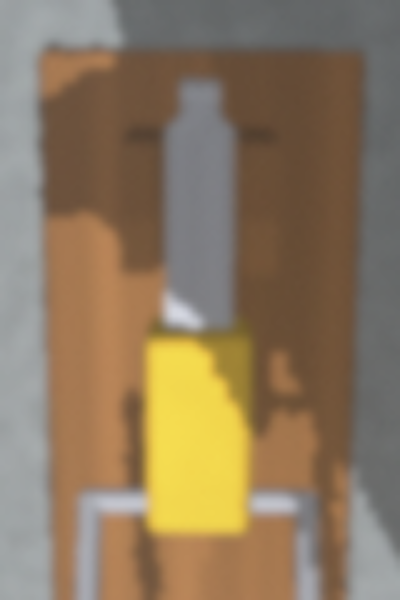

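Emit:
apply_moves --increments "0.17 -0.2 4 0 0 0 1;0 0 4 0 0 0 1;0 0 4 0 0 0 1;0 0 2 0 0 0 1;0 0 0 0 0 0 1;0 0 0 0 0 0 1"

```text
clock: 4.38
tool_pos: [0.4693, 0.2318, 0.0924]
tool_rot: [0.996, -0.085, 0.001, -0.0]
contact_force: [-0.2, 0.2, 1.2]
opening: 1.001
```

```bash
python3 - <<'E'
from h import *
c=cam("wrist"); cv2.imwrite("pics/w2.png",c["color"][:,:,::-1])
crop(c,250,60,390,210,4,"pics/w2c.png")
x=np.array([0.4845,0.229,0.0535,-0.1706,2.7279])
P=np.array([(0,11,14),(0,-11,14),(-42,-11,14),(-42,11,14),(50,0,0),(-16,0,14)])*1e-3
W=R.from_euler('z',x[3]).apply(P)+x[:3]; print(((proj(c,W)+.5-[250,60])*4-.5).round(1).tolist()); print(r.get_obs()["tool_pos"])
E
```

```text
[[211.4, 606.8], [362.6, 606.9], [357.6, 860.7], [216.2, 860.6], [287.4, 247.3], [287.0, 707.6]]
[0.4693473  0.23179068 0.09258232]
```

View pics/w2c.png

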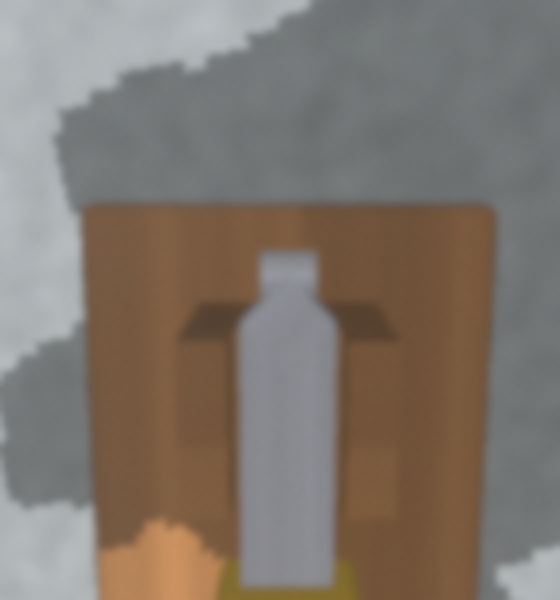

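View pics/w2.png

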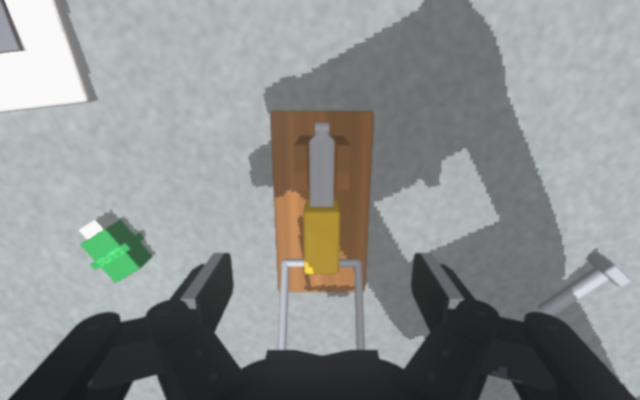

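```bash
python3 - <<'E'
from h import *
c=cam("wrist"); 
crop(c,290,190,360,290,6,"pics/w2h.png")
E
```

```text
(no output)
```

View pics/w2h.png

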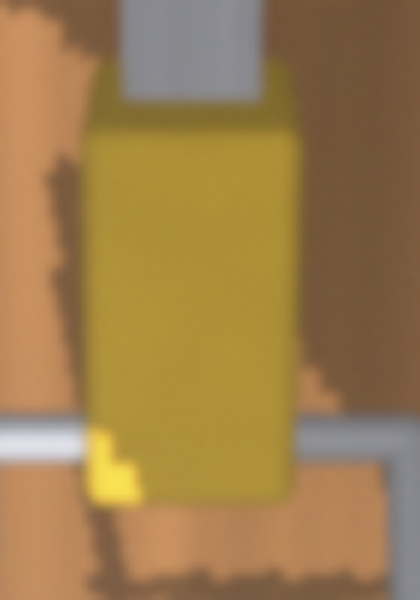

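```bash
python3 - <<'E'
from h import *
from scipy.optimize import least_squares
c2=cam("wrist"); ob=r.get_obs(); c1=dict(c2)
q2=R.from_quat(ob["tool_rot"]); q1=R.from_quat([.997,-.083,0,0]); print(q2.as_quat(),q1.as_quat())
Rm2=cv2.Rodrigues(np.array(c2["rvec"]))[0]; o2=-Rm2.T@np.array(c2["tvec"]).ravel()
p1=np.array([.4667,.2299,.2314])
M=(q1*q2.inv()).as_matrix(); Rm1=Rm2@M.T; o1=p1+M@(o2-ob["tool_pos"])
c1["rvec"]=cv2.Rodrigues(Rm1)[0]; c1["tvec"]=-Rm1@o1
P=np.array([(0,0,14),(-42,0,14),(50,0,1)])*1e-3
o1_=np.array([[319.5,161.7],[319.4,201.4],[319.5,110.8]]); o2_=np.array([[322,211.7],[321.6,273.7],[322,122.3]])
def f(x):
    W=R.from_euler('z',x[3]).apply(P)+x[:3]
    return np.r_[(proj(c1,W)-o1_).ravel(),(proj(c2,W)-o2_).ravel()]
q=least_squares(f,[.4845,.229,.0535,-.17],x_scale=[.01,.01,.01,.1]); print(q.x,q.fun.round(2))
J=q.jac; print(np.sqrt(np.diag(np.linalg.inv(J.T@J)))*.4)
E
```

```text
[ 9.96399341e-01 -8.47803180e-02  7.21871989e-04 -3.59702402e-04] [ 0.99655265 -0.08296276  0.          0.        ]
[ 0.48390311  0.22892751  0.05160337 -0.17142694] [ 0.1   0.41  0.08 -0.07  0.33 -0.21 -0.25 -0.51  0.06  0.27 -0.1   0.18]
[0.00020078 0.00012386 0.00059705 0.00319701]
```

Emit:
apply_moves --increments "-0.12 0.03 2 0 0 0 1;0 0 2 0 0 0 1;0 0 1.95 0 0 0 1;0 0 0 0 0 0 1;0 0 0 0 0 0 1;0 0 0 0 0 0 0.2;0 0 0 0 0 0 0;0 0 0 0 0 0 0;0 0 0 0 0 0 0;0 0 0 0 0 0 0;0 0 0 0 0 0 0;0 0 0 0 0 0 0;0 0 0 0 0 0 0"

```text
clock: 6.15
tool_pos: [0.4677, 0.2316, 0.0322]
tool_rot: [0.996, -0.085, 0.0, -0.0]
contact_force: [-2.3, -0.3, 5.2]
opening: 0.247
```

```bash
python3 - <<'E'
from h import *
c=cam("wrist"); cv2.imwrite("pics/w3.png",c["color"][:,:,::-1]); print(r.get_obs())
E
```

```text
{'clock': 6.2, 'qpos': array([3.12057316e-01, 1.95767546e-01, 1.81008051e+00, 1.73587746e-04,
       1.13534037e+00, 2.05282437e+00]), 'joint_vel': array([ 0.00035731,  0.00069288,  0.00030861,  0.00048359, -0.00134314,
        0.00045774]), 'joint_efforts': array([-2.62938850e-01, -6.40738249e+01, -4.69358683e+01, -5.67591470e-02,
       -4.77742106e-01, -2.65918126e-03]), 'tool_pos': array([0.46763809, 0.23160954, 0.03215994]), 'tool_rot': array([ 9.96387787e-01, -8.49195604e-02,  1.55955454e-04, -1.50734143e-04]), 'contact_force': array([-1.67511503, -0.30011986,  6.17375382]), 'moment': array([-0.05083371,  0.24040839,  0.0141104 ]), 'opening': 0.2494742280834652}
```

View pics/w3.png

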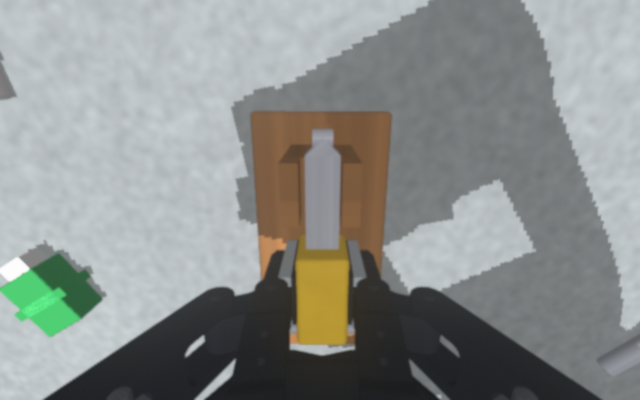

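Emit:
apply_moves --increments "0 0 -0.5 0 0 0 0;0 0 -1 0 0 0 0;0 0 -2 0 0 0 0;0 0 -3 0 0 0 0;0 0 -4 0 0 0 0;0 0 -3 0 0 0 0;0 0 0 0 0 0 0;0 0 0 0 0 0 0;0 0 0 0 0 0 0"

```text
clock: 7.32
tool_pos: [0.4671, 0.2314, 0.1659]
tool_rot: [0.996, -0.085, -0.001, 0.0]
contact_force: [0.4, -0.7, -2.6]
opening: 0.252
```

```bash
python3 - <<'E'
from h import *
c=cam("wrist"); cv2.imwrite("pics/w4.png",c["color"][:,:,::-1]); o=r.get_obs();print(o["contact_force"],o["moment"],o["tool_pos"])
crop(c,280,110,370,360,3,"pics/w4a.png"); crop(c,280,110,370,250,5,"pics/w4c.png")
E
```

```text
[-0.14068505  0.77620749 -1.44815998] [-0.01944256 -0.05205568  0.01120393] [0.46715172 0.23140606 0.1659551 ]
```

View pics/w4.png

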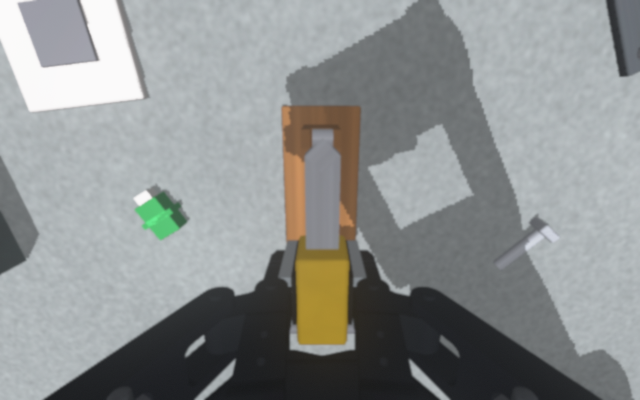

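View pics/w4c.png

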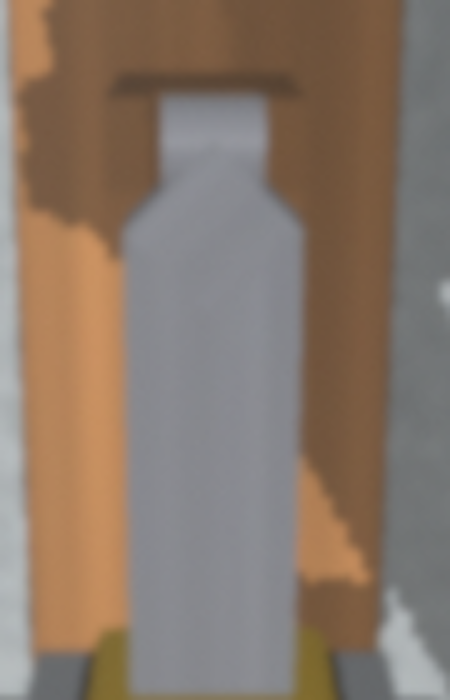

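```bash
python3 - <<'E'
from h import *
c=cam("wrist"); im=c["color"].astype(float)
import sys
# edges by color: shank grey vs wood: use saturation-like r-b
d=im[:,:,0]-im[:,:,2]
def edge(v,xs):
    g=np.abs(np.gradient(v)); return (g*xs).sum()/g.sum()
for row in range(158,238,8):
    v=d[row]
    L=edge(v[297:313],np.arange(297,313)); Rr=edge(v[332:347],np.arange(332,347))
    print(row,round(L,2),round(Rr,2),round(Rr-L,2), d[row,[300,320,344]])
for row in (262,280,300,320,335):
    print(row, im[row,290:356:3,0].astype(int))
print(im[118:166:2,322].astype(int).tolist())
print(im[238:262,300:304].mean(1).astype(int).tolist())
print(im[330:352,322].astype(int).tolist())
E
```

```text
158 302.4 340.46 38.06 [83. -7. 51.]
166 304.17 340.26 36.09 [103.  -7.  50.]
174 304.14 340.02 35.87 [104.  -7.  51.]
182 304.19 340.15 35.95 [103.  -7.  52.]
190 304.17 339.92 35.76 [103.  -7.  51.]
198 304.38 339.69 35.3 [103.  -6.  52.]
206 304.51 340.25 35.73 [102.  -6.  65.]
214 304.78 339.18 34.4 [101.  -7.  93.]
222 304.6 339.05 34.45 [102.  -7.  92.]
230 304.85 338.98 34.13 [102.  -7.  54.]
262 [102  84 138 162 164 164 166 166 166 166 165 166 166 168 168 168 169 169
 169 152  82 100]
280 [113  56 124 166 169 169 168 168 168 169 170 170 170 170 170 169 169 169
 168 144  54  96]
300 [ 46  51  95 164 172 173 173 173 173 172 171 170 172 170 170 169 169 168
 164 117  51  46]
320 [ 54  55  88 163 172 170 171 171 171 170 170 170 172 171 172 171 171 171
 164 111  52  64]
335 [138 168 155 157 168 168 168 169 168 169 169 169 169 170 171 170 170 170
 161 154 169 159]
[[124, 92, 66], [124, 92, 66], [124, 92, 66], [110, 83, 60], [93, 72, 56], [104, 91, 82], [122, 121, 124], [132, 134, 140], [139, 141, 148], [145, 146, 153], [144, 146, 152], [139, 141, 147], [139, 141, 147], [139, 142, 14
[... 219 characters left out ...]
2], [125, 105, 51], [125, 105, 52], [125, 105, 51], [126, 105, 51], [126, 106, 51], [127, 107, 51], [127, 107, 51], [127, 106, 50], [127, 106, 49], [127, 106, 50], [127, 106, 49], [127, 106, 49], [127, 106, 49], [127, 107, 49], [127, 107, 49], [128, 108, 49], [130, 109, 48], [134, 112, 50], [141, 118, 51], [151, 126, 53], [158, 132, 54]]
[[169, 140, 48], [170, 140, 48], [170, 140, 48], [169, 139, 47], [170, 140, 48], [170, 140, 48], [169, 140, 49], [169, 140, 48], [168, 140, 47], [169, 139, 47], [169, 140, 48], [168, 139, 46], [168, 139, 48], [165, 139, 65], [164, 148, 112], [168, 167, 158], [170, 174, 174], [167, 171, 173], [165, 170, 171], [166, 171, 173], [167, 172, 174], [168, 173, 174]]
```

```bash
cat > inhand.py <<'E'
from h import *
from scipy.optimize import least_squares
c=cam("wrist"); ob=r.get_obs(); q=R.from_quat(ob["tool_rot"]); tp=ob["tool_pos"]
rows=[(166,304.17,340.26),(182,304.19,340.15),(190,304.17,339.92),(214,304.78,339.18),(222,304.6,339.05),(230,304.85,338.98)]
def W(x,P): # x: tool-frame pos of pin origin, yaw,pitch ; pin axes x=tool x, y=-tool y, z=-tool z
    Q=R.from_euler('ZY',[x[3],x[4]]).apply(np.array(P)*1e-3)*[1,-1,-1]+x[:3]
    return q.apply(Q)+tp
def f(x,noseW=1,hw=1):
    e=[]
    L=proj(c,W(x,[(0,7,4),(38,7,4)])); Rr=proj(c,W(x,[(0,-7,4),(38,-7,4)]))
    for row,l,rr in rows:
        for A,o in((L,l),(Rr,rr)):
            e.append(A[0,0]+(A[1,0]-A[0,0])*(row-A[0,1])/(A[1,1]-A[0,1])-o)
    p=proj(c,W(x,[(0,0,14),(-42,0,14),(50,0,0),(40,7,4),(40,-7,4)]))
    e+=[hw*(p[0,1]-260),hw*(p[1,1]-344),noseW*(p[2,1]-128.5)]
    e+=[.5*(p[3,1]-155.3),.5*(p[4,1]-155.3)]
    return np.array(e)
for kw in [{},dict(noseW=0),dict(hw=0)]:
  for fixp in (0,1):
    g=(lambda x:f(np.r_[x,0],**kw)) if fixp else (lambda x:f(x,**kw))
    s=least_squares(g,[.016,0,-.02,0]+([] if fixp else [0]),x_scale=[.01,.01,.01,.1]+([] if fixp else [.1])); print(kw,s.x.round(4),s.cost.round(2),s.fun.round(2)[-5:])
E
python3 inhand.py
```

```text
{} [ 0.0169  0.0004 -0.0203 -0.0053 -0.0304] 0.75 [ 0.37  0.01 -0.51  0.15  0.24]
{} [ 0.0166  0.0004 -0.0196 -0.0054] 1.99 [-0.65  0.93 -0.14 -0.    0.09]
{'noseW': 0} [ 0.0175  0.0004 -0.0211 -0.0052 -0.0376] 0.31 [ 0.32 -0.03 -0.   -0.29 -0.2 ]
{'noseW': 0} [ 0.0167  0.0004 -0.0198 -0.0054] 1.97 [-0.72  0.97 -0.   -0.11 -0.02]
{'hw': 0} [ 0.0167  0.0004 -0.0239 -0.0054  0.0537] 0.1 [ 0.    0.   -0.07  0.03  0.12]
{'hw': 0} [ 0.0169  0.0004 -0.0225 -0.0053] 0.21 [ 0.    0.   -0.29  0.25  0.34]
```

Emit:
apply_moves --increments "0.4 1.3 0 0 0 0 0;0.8 2.5 0 0 0 0 0;1.06 3.4 0 0 0 -4 0;1.34 3.15 0 0 0 -4 0;1.56 3.08 0 0 0 -4 0;1.7 2.95 0 0 0 -4 0;1.9 2.82 0 0 0 -4 0;2.06 2.7 0 0 0 -4 0;2.25 2.55 0 0 0 -1.8 0;2.4 2.45 0 0 0 0 0;1.6 1.6 0 0 0 0 0;0.9 0.9 0 0 0 0 0;0 0 0 0 0 0 0;0 0 0 0 0 0 0;0 0 0 0 0 0 0"

```text
clock: 9.35
tool_pos: [0.656, -0.0377, 0.1671]
tool_rot: [0.99, 0.14, 0.0, -0.0]
contact_force: [-0.6, 0.4, -0.7]
opening: 0.245
```

```bash
python3 - <<'E'
from h import *
c=cam("wrist"); cv2.imwrite("pics/w5.png",c["color"][:,:,::-1]); o=r.get_obs();print(o["contact_force"],o["tool_pos"],R.from_quat(o["tool_rot"]).as_matrix().round(4).tolist())
s=cam("scene"); crop(s,180,130,320,250,5,"pics/s5.png")
E
```

```text
[-0.90886436 -0.74033073 -1.65251026] [ 0.65614344 -0.03769405  0.16716659] [[0.9609, 0.277, 0.0003], [0.277, -0.9609, 0.0001], [0.0003, 0.0, -1.0]]
```

View pics/w5.png

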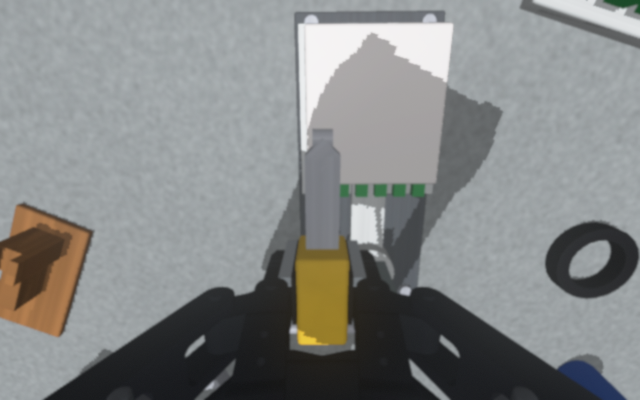

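View pics/s5.png

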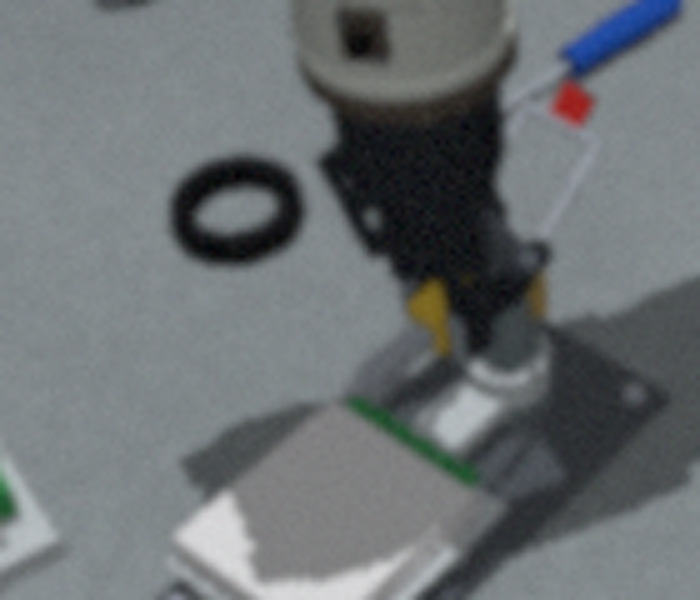

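The base plate and carrier are square in the wrist view, so the yaw agrees. I composed the turn wrongly and overshot past the post, at a safe height. Moving back to just in front of the brass side.

Emit:
apply_moves --increments "-1 0.26 0 0 0 0 0;-2 0.53 0 0 0 0 0;-3 0.79 0 0 0 0 0;-3 0.79 0 0 0 0 0;-3 0.79 0 0 0 0 0;-2.5 0.65 0 0 0 0 0;-1.5 0.4 0 0 0 0 0;0 0 0 0 0 0 0;0 0 0 0 0 0 0;0 0 0 0 0 0 0"

```text
clock: 10.7
tool_pos: [0.5148, -0.1224, 0.1667]
tool_rot: [0.99, 0.14, -0.0, -0.0]
contact_force: [0.4, 0.1, -2.3]
opening: 0.248
```

```bash
python3 - <<'E'
from h import *
c=cam("wrist"); cv2.imwrite("pics/w6.png",c["color"][:,:,::-1]); o=r.get_obs();print(o["contact_force"],o["tool_pos"],R.from_quat(o["tool_rot"]).as_matrix().round(4).tolist())
crop(c,260,50,400,200,4,"pics/w6c.png")
for n in("scene","top"): cv2.imwrite(f"pics/{n}6.png",cam(n)["color"][:,:,::-1])
E
```

```text
[ 5.55295108e-04 -4.14432749e-02 -2.98054119e+00] [ 0.51477452 -0.12245009  0.16662884] [[0.9608, 0.2771, -0.0002], [0.2771, -0.9608, 0.0003], [-0.0001, -0.0003, -1.0]]
```

View pics/w6.png

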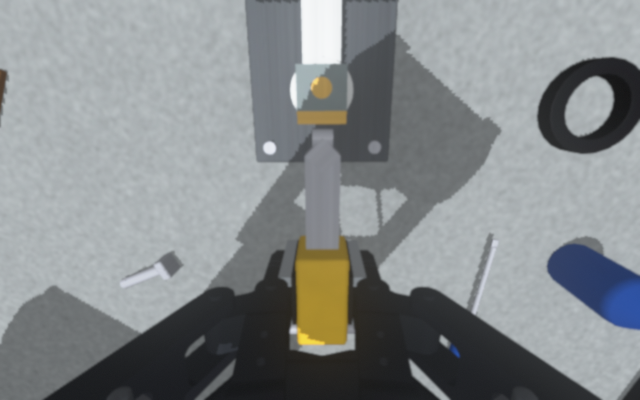

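View pics/w6c.png

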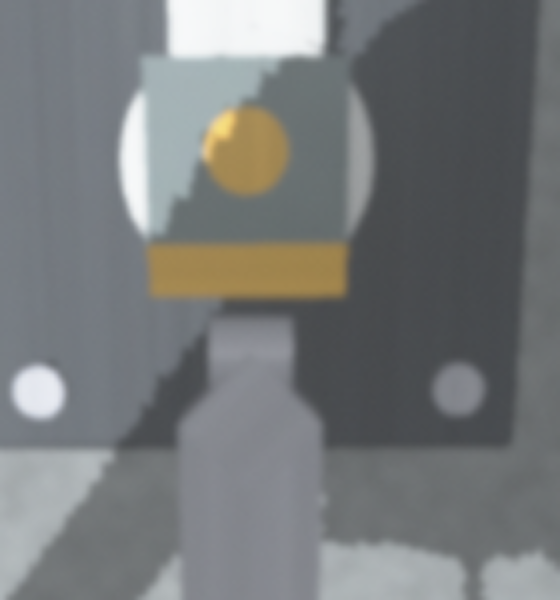

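```bash
python3 - <<'E'
from h import *
c=cam("wrist"); o=r.get_obs(); q=R.from_quat(o["tool_rot"]); tp=o["tool_pos"]
pt=lambda u,v:[(u+.5)/4-.5+260,(v+.5)/4-.5+50]
L=[(142,57),(348,57),(346,243),(148,243),(247,152),(148,298),(347,298)]
W=[onz(c,pt(*p),.118) for p in L]; T=[q.inv().apply(w-tp) for w in W]
for w,t in zip(W,T): print(w.round(4),(t*1e3).round(1))
print("ctr",np.mean(W[:4],0), np.mean(T[:4],0))
m=lambda a,b:np.degrees(np.arctan2(*(W[a]-W[b])[:2][::-1]))
print(m(0,3),m(1,2))
# carrier base edges: holes
print([ (q.inv().apply(onz(c,pt(*p),.006)-tp)*1e3).round(1).tolist() for p in [(38,391),(459,389)]])
E
```

```text
[ 0.6035 -0.0816  0.118 ] [ 96.8 -14.8  48.7]
[ 0.6116 -0.11    0.118 ] [96.7 14.8 48.6]
[ 0.5871 -0.1174  0.118 ] [71.1 15.1 48.6]
[ 0.5788 -0.0889  0.118 ] [ 71.1 -14.6  48.7]
[ 0.5953 -0.0996  0.118 ] [83.9  0.3 48.7]
[ 0.5711 -0.0909  0.118 ] [ 63.  -14.8  48.7]
[ 0.5794 -0.12    0.118 ] [63.  15.5 48.6]
ctr [ 0.5952546  -0.09947619  0.118     ] [0.08391368 0.00013188 0.04865091]
16.538456201191376 16.82133867846562
[[32.5, -51.3, 160.7], [33.0, 52.3, 160.6]]
```

Emit:
apply_moves --increments "-0.8 0 0 0 0 -0.5 0;-0.9 0 0 0 0 0 0;0 0.02 2 0 0 0 0;0 0 3 0 0 0 0;0 0 2.5 0 0 0 0;0 0 1.2 0 0 0 0;0 0 0 0 0 0 0;0 0 0 0 0 0 0;0 0 0 0 0 0 0"

```text
clock: 12.02
tool_pos: [0.4985, -0.1279, 0.0807]
tool_rot: [0.99, 0.144, 0.001, 0.0]
contact_force: [-0.4, 0.1, -1.8]
opening: 0.249
```

```bash
cat > st.py <<'E'
from h import *
import sys
POST=np.array([.59525,-.09948,0]); YW=np.radians(16.5)
def st():
    o=r.get_obs(); q=R.from_quat(o["tool_rot"]); i=R.from_euler('z',-YW)
    print("t",o["clock"],"tcp post mm",(i.apply(o["tool_pos"]-POST)*1e3).round(2),"rot err deg",np.degrees((i*q*R.from_euler('x',-np.pi)).as_rotvec()).round(2),"F post",i.apply(o["contact_force"]).round(2),"M",i.apply(o["moment"]).round(3),"op",round(o["opening"],3))
if __name__=="__main__":
    st()
    if len(sys.argv)>1:
        n=sys.argv[1]
        c=cam("wrist"); crop(c,220,50,420,250,3,f"pics/{n}.png")
E
python3 st.py w7
```

```text
t 12.025 tcp post mm [-100.86    0.22   80.68] rot err deg [-0.04 -0.06  0.06] F post [-0.32  0.23 -1.78] M [-0.021 -0.025  0.03 ] op 0.249
```

View pics/w7.png

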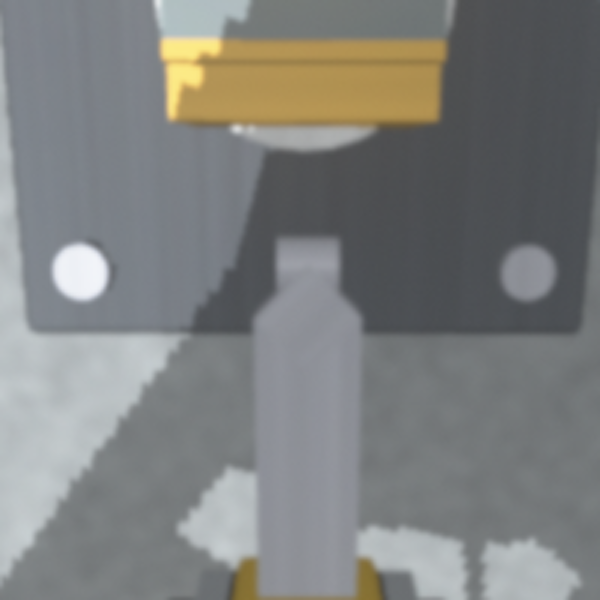

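Emit:
apply_moves --increments "0 -0.04 0.12 0 0 0 0;0.6 0 0 0 0 0 0;0.5 0 0 0 0 0 0;0.4 0 0 0 0 0 0;0.4 0 0 0 0 0 0;0 0 0 0 0 0 0"

```text
clock: 12.82
tool_pos: [0.5164, -0.1219, 0.0785]
tool_rot: [0.99, 0.144, -0.0, -0.0]
contact_force: [-0.4, 0.2, -1.3]
opening: 0.25
```

```bash
python3 st.py w8
```

```text
t 12.825 tcp post mm [-81.94   0.94  78.49] rot err deg [0.01 0.   0.06] F post [-0.37  0.28 -1.29] M [-0.028 -0.032 -0.015] op 0.25
```

View pics/w8.png

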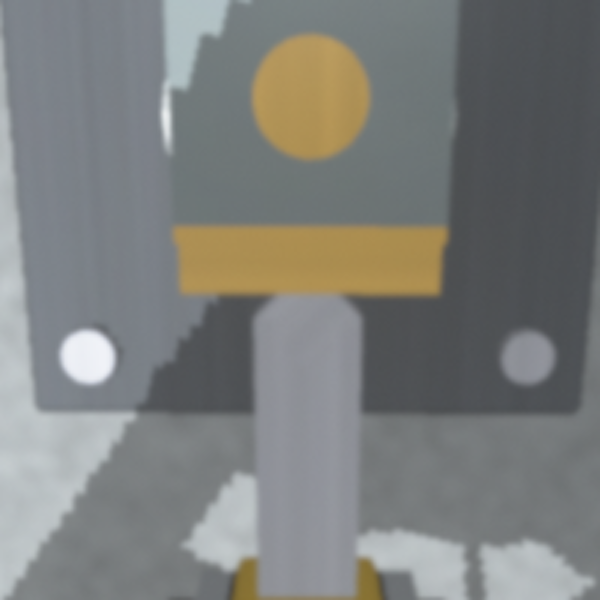

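Emit:
apply_moves --increments "0.3 0 -0.06 0 0 0 0;0.3 0 0 0 0 0 0;0.3 0 0 0 0 0 0;0 0 0 0 0 0 0"

```text
clock: 13.38
tool_pos: [0.525, -0.1193, 0.0792]
tool_rot: [0.99, 0.144, -0.0, -0.0]
contact_force: [0.5, -1.1, -2.5]
opening: 0.249
```

```bash
python3 st.py
```

```text
t 13.375 tcp post mm [-72.96   0.94  79.17] rot err deg [ 0.01 -0.    0.07] F post [ 0.17 -1.2  -2.49] M [0.057 0.045 0.016] op 0.249
```

Emit:
apply_moves --increments "0.3 0 0 0 0 0 0;0.3 0 0 0 0 0 0;0.3 0 0 0 0 0 0;0 0 0 0 0 0 0"

```text
clock: 13.88
tool_pos: [0.5336, -0.1167, 0.079]
tool_rot: [0.99, 0.144, -0.0, -0.0]
contact_force: [0.8, -0.6, -3.5]
opening: 0.251
```

```bash
python3 st.py
```

```text
t 13.875 tcp post mm [-64.05   0.99  79.02] rot err deg [0.02 0.01 0.06] F post [ 0.57 -0.8  -3.52] M [-0.023  0.149 -0.014] op 0.251
```

Emit:
apply_moves --increments "0.3 0 0 0 0 0 0;0.3 0 0 0 0 0 0;0.3 0 0 0 0 0 0;0 0 0 0 0 0 0"

```text
clock: 14.38
tool_pos: [0.5425, -0.1141, 0.0791]
tool_rot: [0.99, 0.144, 0.0, -0.0]
contact_force: [1.4, 0.6, -7.7]
opening: 0.249
```

```bash
python3 st.py
```

```text
t 14.375 tcp post mm [-54.73   0.98  79.12] rot err deg [ 0.01 -0.03  0.06] F post [ 1.47  0.2  -7.68] M [-0.04  -0.034  0.003] op 0.249
```

Emit:
apply_moves --increments "0.3 0 0.02 0 0 0 0;0.3 0 0 0 0 0 0;0.3 0 0 0 0 0 0;0 0 0 0 0 0 0"

```text
clock: 14.88
tool_pos: [0.5512, -0.1115, 0.079]
tool_rot: [0.99, 0.144, 0.0, -0.0]
contact_force: [1.3, 0.0, -5.9]
opening: 0.249
```

```bash
python3 st.py w9
```

```text
t 14.875 tcp post mm [-45.7    0.95  79.03] rot err deg [ 0.   -0.04  0.06] F post [ 1.29 -0.35 -5.95] M [ 0.017 -0.06  -0.037] op 0.249
```

View pics/w9.png

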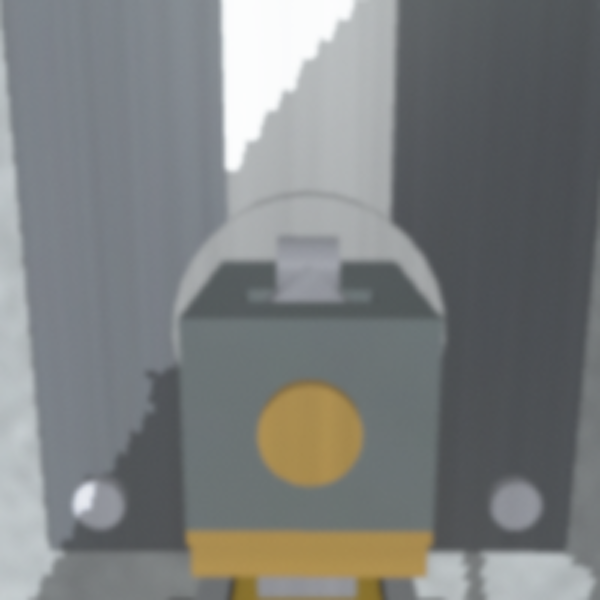

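Emit:
apply_moves --increments "0.15 0 0 0 0 0 0;0.15 0 0 0 0 0 0;0.15 0 0 0 0 0 0"

```text
clock: 15.3
tool_pos: [0.5551, -0.1104, 0.079]
tool_rot: [0.99, 0.144, -0.0, -0.0]
contact_force: [-3.7, -0.7, -5.1]
opening: 0.25
```

```bash
python3 st.py
```

```text
t 15.3 tcp post mm [-41.65   0.93  79.01] rot err deg [0.01 0.01 0.05] F post [-3.77  0.35 -5.15] M [-0.022  0.602  0.005] op 0.25
```

Emit:
apply_moves --increments "0.05 0 0 0 0 0 0;0.05 0 0 0 0 0 0;0.05 0 0 0 0 0 0"

```text
clock: 15.68
tool_pos: [0.5565, -0.11, 0.079]
tool_rot: [0.99, 0.144, -0.0, -0.0]
contact_force: [-3.1, -1.0, -4.8]
opening: 0.249
```

```bash
python3 st.py
```

```text
t 15.675 tcp post mm [-40.15   0.95  78.99] rot err deg [ 0.01 -0.    0.05] F post [-3.23 -0.06 -4.83] M [0.03  0.61  0.008] op 0.249
```

Emit:
apply_moves --increments "0.05 0 0 0 0 0 0;0.05 0 0 0 0 0 0"

```text
clock: 15.92
tool_pos: [0.5575, -0.1097, 0.079]
tool_rot: [0.99, 0.144, -0.0, -0.0]
contact_force: [-2.3, -0.4, -4.7]
opening: 0.253
```

```bash
python3 st.py
```

```text
t 15.925 tcp post mm [-39.14   0.95  79.01] rot err deg [0.01 0.   0.05] F post [-2.34  0.26 -4.73] M [0.008 0.588 0.056] op 0.253
```

Emit:
apply_moves --increments "0.05 0 0 0 0 0 0"

```text
clock: 16.05
tool_pos: [0.5579, -0.1095, 0.079]
tool_rot: [0.99, 0.144, -0.0, -0.0]
contact_force: [-4.0, -1.1, -4.8]
opening: 0.25
```

Emit:
apply_moves --increments "0.05 0 0 0 0 0 0"

```text
clock: 16.18
tool_pos: [0.5584, -0.1094, 0.079]
tool_rot: [0.99, 0.144, -0.0, -0.0]
contact_force: [-3.6, -0.6, -5.3]
opening: 0.25
```

```bash
python3 st.py
```

```text
t 16.175 tcp post mm [-38.14   0.95  78.98] rot err deg [0.01 0.   0.05] F post [-3.63  0.41 -5.28] M [-0.031  0.532 -0.021] op 0.25
```

Emit:
apply_moves --increments "0.04 0 0 0 0 0 0"

```text
clock: 16.3
tool_pos: [0.5588, -0.1093, 0.079]
tool_rot: [0.99, 0.144, 0.0, -0.0]
contact_force: [-2.9, -0.2, -5.5]
opening: 0.247
```

```bash
python3 st.py w10
```

```text
t 16.3 tcp post mm [-37.72   0.94  79.  ] rot err deg [ 0.   -0.    0.06] F post [-2.8   0.62 -5.48] M [-0.08   0.528  0.023] op 0.247
```

View pics/w10.png

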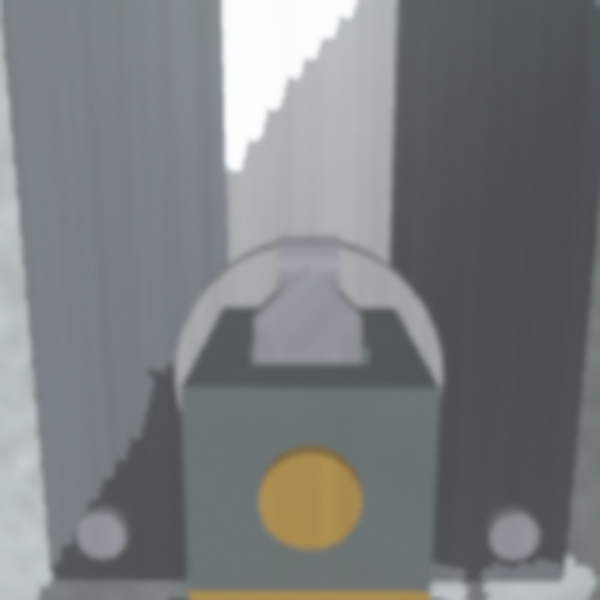

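Emit:
apply_moves --increments "0.04 0 0 0 0 0 0"

```text
clock: 16.48
tool_pos: [0.5592, -0.1091, 0.079]
tool_rot: [0.99, 0.144, -0.0, -0.0]
contact_force: [-3.0, 0.1, -6.1]
opening: 0.246
```

Emit:
apply_moves --increments "0.04 0 0 0 0 0 0"

```text
clock: 16.6
tool_pos: [0.5595, -0.1091, 0.079]
tool_rot: [0.99, 0.144, -0.0, -0.0]
contact_force: [-6.1, -1.2, -3.4]
opening: 0.25
```

Emit:
apply_moves --increments "0.04 0 0 0 0 0 0"

```text
clock: 16.73
tool_pos: [0.5595, -0.1091, 0.079]
tool_rot: [0.99, 0.144, -0.001, -0.0]
contact_force: [-10.4, -2.1, -0.7]
opening: 0.252
```

```bash
python3 st.py
```

```text
t 16.725 tcp post mm [-37.04   0.95  78.98] rot err deg [0.01 0.07 0.05] F post [-10.62   0.93  -0.72] M [ 0.028  1.674 -0.018] op 0.252
```

Emit:
apply_moves --increments "0.03 0 0 0 0 0 0;0 0 0 0 0 0 0"

```text
clock: 16.98
tool_pos: [0.5595, -0.1091, 0.079]
tool_rot: [0.99, 0.144, -0.001, -0.0]
contact_force: [-11.4, -3.1, -1.1]
opening: 0.253
```

```bash
python3 st.py
```

```text
t 16.975 tcp post mm [-37.04   0.98  78.98] rot err deg [0.02 0.1  0.05] F post [-11.8    0.26  -1.06] M [ 0.063  1.736 -0.011] op 0.253
```

Emit:
apply_moves --increments "0.03 0 0 0 0 0 0;0 0 0 0 0 0 0"

```text
clock: 17.23
tool_pos: [0.5595, -0.1091, 0.079]
tool_rot: [0.99, 0.144, -0.001, -0.0]
contact_force: [-14.1, -3.5, 0.6]
opening: 0.247
```

```bash
python3 st.py w11; python3 - <<'E'
from h import *
s=cam("scene"); crop(s,180,110,340,250,4.5,"pics/s11.png"); t=cam("top"); crop(t,280,130,420,240,5,"pics/t11.png")
E
```

```text
t 17.225 tcp post mm [-37.03   0.98  78.98] rot err deg [0.02 0.13 0.05] F post [-14.5    0.6    0.57] M [ 0.133  2.194 -0.033] op 0.247
```

View pics/s11.png

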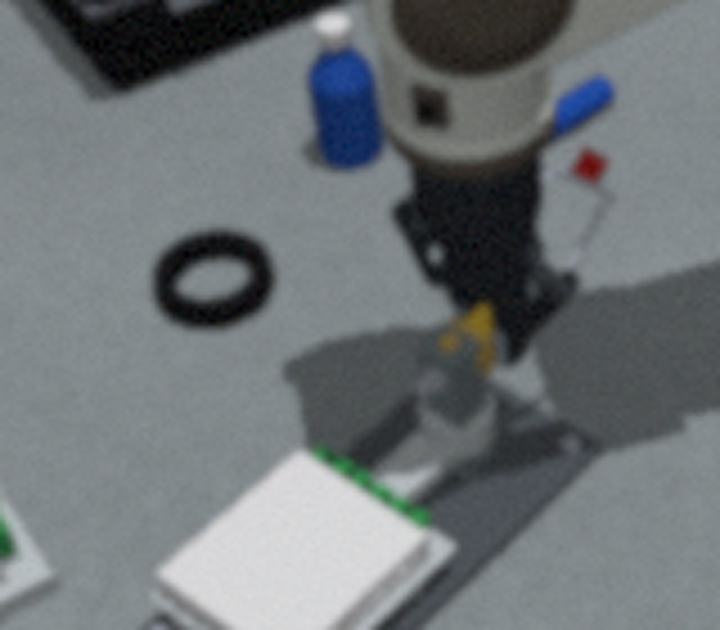

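View pics/w11.png

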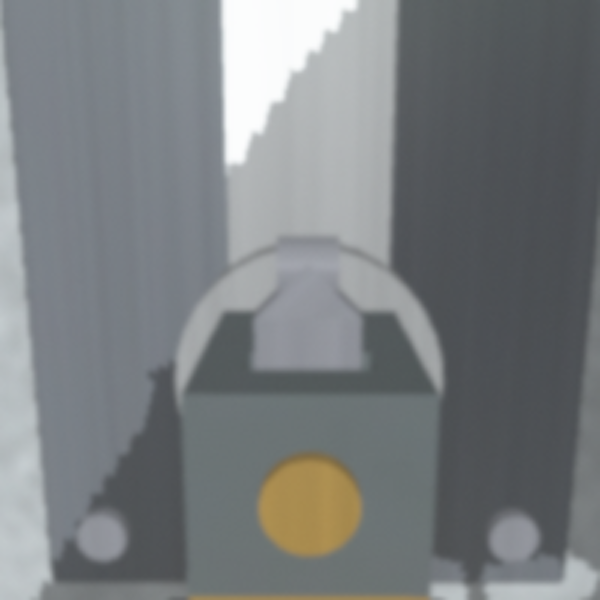

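Emit:
apply_moves --increments "0 0 0 0 0 0 0.6;0 0 0 0 0 0 0.6;0 0 0 0 0 0 0.6;0 0 0 0 0 0 0.6;0 0 0 0 0 0 0.6"

```text
clock: 18.0
tool_pos: [0.5606, -0.1088, 0.0791]
tool_rot: [0.99, 0.144, 0.0, -0.0]
contact_force: [-0.4, 0.5, -0.4]
opening: 0.601
```

```bash
python3 st.py w12; python3 - <<'E'
from h import *
cv2.imwrite("pics/w12f.png",cam("wrist")["color"][:,:,::-1])
E
```

```text
t 18.0 tcp post mm [-35.9    0.95  79.05] rot err deg [ 0.   -0.01  0.05] F post [-0.21  0.6  -0.44] M [0.005 0.029 0.067] op 0.601
```

View pics/w12f.png

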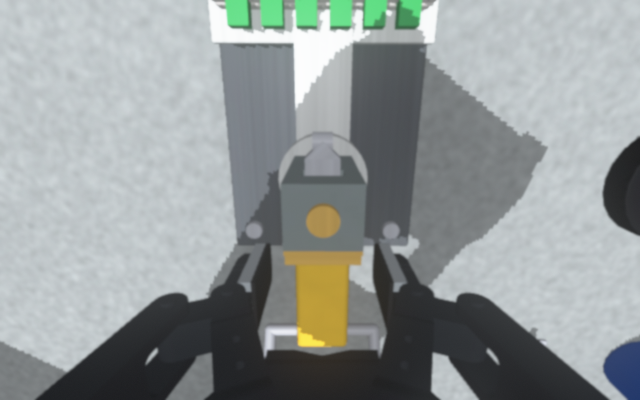

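Emit:
apply_moves --increments "0 0 -1.5 0 0 0 0.6;0 0 -3 0 0 0 0.6;0 0 -4 0 0 0 0.6;0 0 -4 0 0 0 0.3;-2 0 -1 0 0 0 0;-4 0 0 0 0 0 0;-4 0 0 0 0 0 0;-4 0 0 0 0 0 0;-2 0 0 0 0 0 0;0 0 0 0 0 0 0;0 0 0 0 0 0 0"

```text
clock: 19.48
tool_pos: [0.4079, -0.1544, 0.2143]
tool_rot: [0.99, 0.144, 0.0, -0.0]
contact_force: [-0.8, 0.0, -0.6]
opening: 0.002
```

```bash
python3 st.py; python3 - <<'E'
from h import *
from st import POST,YW
cv2.imwrite("pics/w13f.png",cam("wrist")["color"][:,:,::-1])
s=cam("scene"); crop(s,180,110,340,250,4.5,"pics/s13.png"); cv2.imwrite("pics/s13f.png",s["color"][:,:,::-1])
c=cam("wrist")
for th in (2.5,2.6,2.7,2.8):
  a=th-.216; P=[(-56.4+l*np.cos(a),y,107.8+l*np.sin(a)) for l,y in((98,0),(87,23),(87,-23),(107,0))]
  print(th,proj(c,R.from_euler('z',YW).apply(np.array(P)*1e-3)+POST).round(1).tolist(), proj(s,R.from_euler('z',YW).apply(np.array(P)*1e-3)+POST).round(1).tolist()[0])
E
```

```text
t 19.475 tcp post mm [-195.23    0.6   214.31] rot err deg [-0.   -0.03  0.05] F post [-0.74  0.27 -0.6 ] M [-0.013  0.004 -0.013] op 0.002
2.5 [[322.3, 104.4], [281.6, 90.7], [363.1, 90.8], [322.3, 116.2]] [306.5, 145.0]
2.6 [[322.3, 117.1], [283.2, 102.3], [361.4, 102.4], [322.3, 129.7]] [308.2, 145.5]
2.7 [[322.3, 127.4], [284.9, 111.9], [359.7, 112.0], [322.3, 140.4]] [309.7, 146.3]
2.8 [[322.2, 135.3], [286.4, 119.5], [358.1, 119.6], [322.2, 148.5]] [311.1, 147.4]
```

View pics/w13f.png

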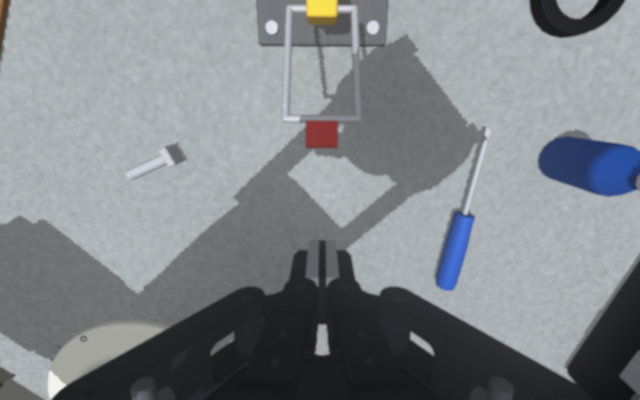

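View pics/s13.png

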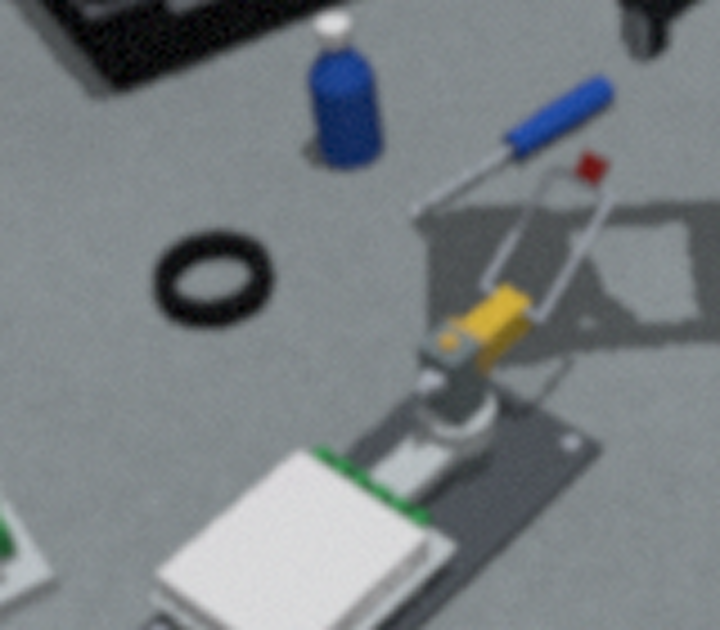

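Emit:
apply_moves --increments "0.5 0 2 0 0 0 0;0.5 0 3 0 0 0 0;0 0 3.2 0 0 0 0;0 0 0 0 9 0 0;0 0 0 0 9 0 0;0 0 0 0 9 0 0;0 0 0 0 9 0 0;0 0 0 0 9 0 0;0 0 0 0 0 0 0;0 0 0 0 0 0 0"

```text
clock: 20.88
tool_pos: [0.4169, -0.1519, 0.1322]
tool_rot: [0.915, 0.133, 0.377, -0.055]
contact_force: [-0.4, -0.3, 0.3]
opening: -0.0
```

```bash
python3 st.py; python3 - <<'E'
from h import *
print(r.get_obs()["qpos"].round(3))
cv2.imwrite("pics/w14f.png",cam("wrist")["color"][:,:,::-1])
E
```

```text
t 20.875 tcp post mm [-185.91    0.41  132.2 ] rot err deg [ 6.000e-02 -4.481e+01  2.000e-02] F post [-0.43 -0.16  0.28] M [-0.037  0.33   0.009] op -0.0
[-1.092 -0.325  2.279  0.85   1.172 -0.151]
```

View pics/w14f.png

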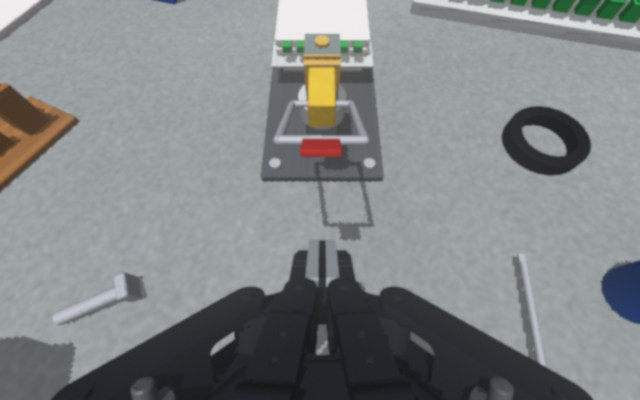

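Emit:
apply_moves --increments "1.3 0 0.8 0 0 0 0;1.36 0 0.9 0 0 0 0;0.4 0 0 0 0 0 0;0.3 0 0 0 0 0 0;0 0 0 0 0 0 0;0 0 0 0 0 0 0"

```text
clock: 21.68
tool_pos: [0.4508, -0.1415, 0.1437]
tool_rot: [0.914, 0.133, 0.379, -0.055]
contact_force: [-0.2, -0.3, -0.6]
opening: 0.002
```

```bash
python3 st.py; python3 - <<'E'
from h import *
c=cam("wrist");crop(c,200,50,440,290,2.5,"pics/w15.png")
E
```

```text
t 21.675 tcp post mm [-150.43    0.77  143.67] rot err deg [ 2.000e-02 -4.499e+01  3.000e-02] F post [-0.3  -0.24 -0.57] M [0.025 0.353 0.013] op 0.002
```

View pics/w15.png

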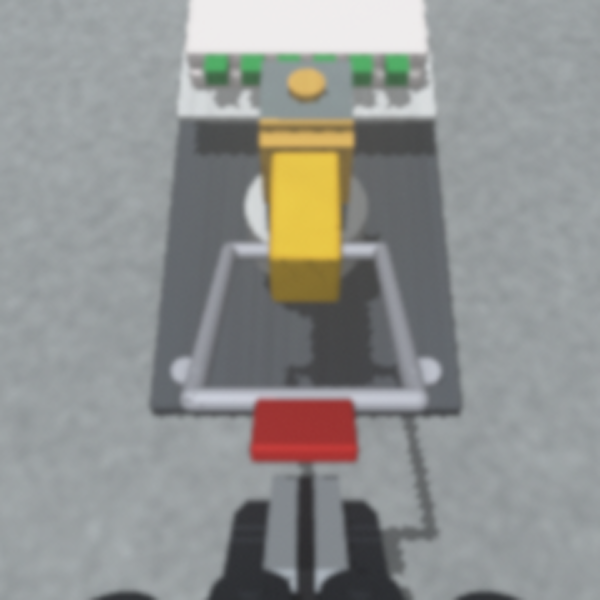

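Emit:
apply_moves --increments "0.3 0 0 0 0 0 0;0.2 0 0 0 0 0 0;0.65 0 -0.23 0 -4 0 0;0.65 0 -0.23 0 -4 0 0"

```text
clock: 22.22
tool_pos: [0.4605, -0.1387, 0.1597]
tool_rot: [0.939, 0.136, 0.313, -0.045]
contact_force: [-0.9, -0.2, -0.4]
opening: -0.0
```

```bash
python3 st.py; python3 - <<'E'
from h import *
c=cam("wrist");crop(c,200,50,440,290,2.5,"pics/w16.png")
E
```

```text
t 22.225 tcp post mm [-140.37    0.63  159.75] rot err deg [-1.000e-02 -3.688e+01 -0.000e+00] F post [-0.89  0.05 -0.42] M [ 0.047  0.326 -0.093] op -0.0
```

View pics/w16.png

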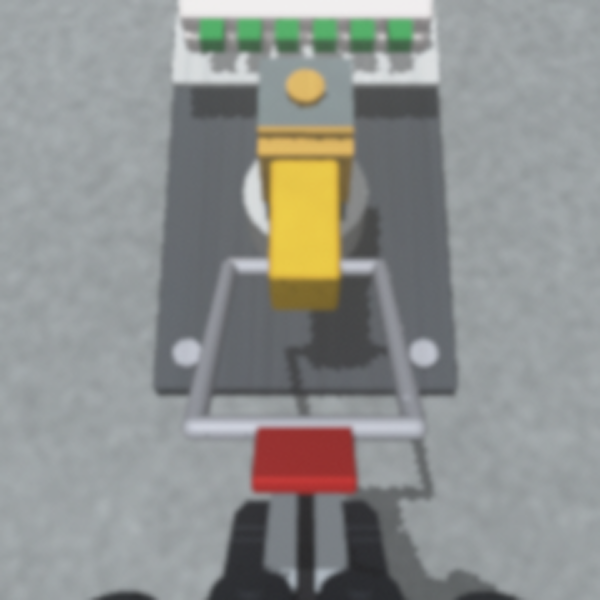

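```bash
cat > ring.py <<'E'
from h import *
from st import POST,YW,st
import sys
st(); c=cam("wrist")
s=2.5
for th in np.arange(float(sys.argv[1]),float(sys.argv[2]),-.1):
  a=th-.216; P=[(-56.4+l*np.cos(a)+n*np.sin(a),y,107.8+l*np.sin(a)-n*np.cos(a)) for l,y,n in((87,0,2.5),(89,0,2),(107,0,2),(0,23,0))]
  p=proj(c,R.from_euler('z',YW).apply(np.array(P)*1e-3)+POST); print(round(th,2),((p+.5-[200,50])*s-.5).round(0).tolist())
crop(c,200,50,440,290,s,f"pics/{sys.argv[3]}.png")
E
python3 ring.py 2.85 2.2 w16b
```

```text
t 22.275 tcp post mm [-1.3949e+02 -1.5000e-01  1.6163e+02] rot err deg [ -0.14 -36.77   0.04] F post [ 0.69 -0.11  3.77] M [-0.034  0.282 -0.021] op -0.0
2.85 [[302.0, 486.0], [302.0, 495.0], [302.0, 564.0], [228.0, 272.0]]
2.75 [[302.0, 458.0], [302.0, 466.0], [301.0, 529.0], [228.0, 272.0]]
2.65 [[302.0, 425.0], [302.0, 432.0], [301.0, 487.0], [228.0, 272.0]]
2.55 [[302.0, 388.0], [302.0, 395.0], [301.0, 439.0], [228.0, 272.0]]
2.45 [[302.0, 348.0], [302.0, 353.0], [301.0, 384.0], [228.0, 272.0]]
2.35 [[302.0, 305.0], [302.0, 309.0], [301.0, 325.0], [228.0, 272.0]]
2.25 [[302.0, 261.0], [302.0, 263.0], [301.0, 262.0], [228.0, 272.0]]
```

Emit:
apply_moves --increments "0.65 0 -0.22 0 -4 0 0;0.65 0 -0.22 0 -4 0 0;0.65 0 -0.22 0 -4 0 0;0.65 0 -0.22 0 -4 0 0"

```text
clock: 22.82
tool_pos: [0.4772, -0.1331, 0.1799]
tool_rot: [0.973, 0.142, 0.18, -0.027]
contact_force: [-1.3, -0.7, -0.3]
opening: -0.003
```

```bash
python3 ring.py 2.65 2 w17
```

```text
t 22.825 tcp post mm [-122.74    1.24  179.91] rot err deg [  0.1  -20.93   0.08] F post [-1.4  -0.32 -0.28] M [-0.004  0.207 -0.035] op -0.003
2.65 [[308.0, 500.0], [308.0, 509.0], [308.0, 582.0], [233.0, 266.0]]
2.55 [[308.0, 474.0], [308.0, 483.0], [308.0, 552.0], [233.0, 266.0]]
2.45 [[308.0, 444.0], [308.0, 452.0], [309.0, 515.0], [233.0, 266.0]]
2.35 [[309.0, 410.0], [309.0, 417.0], [309.0, 470.0], [233.0, 266.0]]
2.25 [[309.0, 372.0], [309.0, 378.0], [309.0, 419.0], [233.0, 266.0]]
2.15 [[309.0, 330.0], [309.0, 335.0], [309.0, 362.0], [233.0, 266.0]]
2.05 [[309.0, 286.0], [309.0, 290.0], [309.0, 300.0], [233.0, 266.0]]
```

View pics/w17.png

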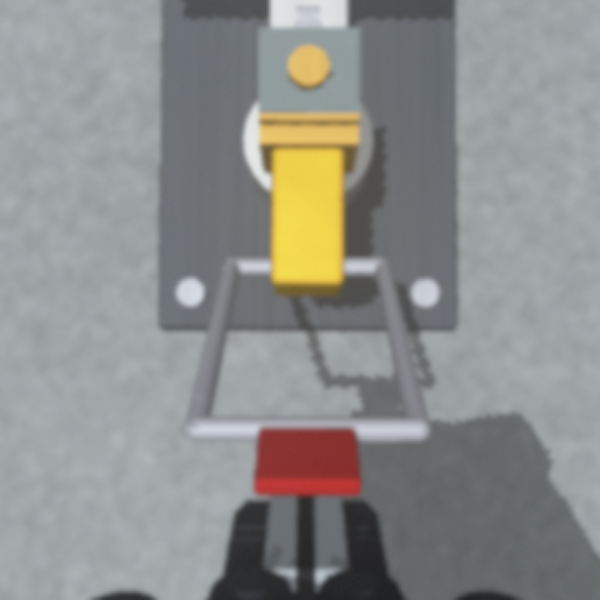

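Emit:
apply_moves --increments "0.65 0 -0.22 0 -4 0 0;0.65 0 -0.22 0 -4 0 0;0.65 0 -0.22 0 -4 0 0;0.65 0 -0.22 0 -4 0 0;0.65 0 -0.22 0 -4 0 0;0.65 0 -0.22 0 -4 0 0;0.65 0 -0.22 0 -4 0 0;0.65 0 -0.22 0 -4 0 0"

```text
clock: 23.88
tool_pos: [0.5238, -0.1193, 0.2029]
tool_rot: [0.985, 0.144, -0.096, 0.012]
contact_force: [-0.4, -0.2, 0.9]
opening: 0.004
```

```bash
python3 ring.py 2.15 1.4 w18
```

```text
t 23.875 tcp post mm [-74.14   1.33 202.91] rot err deg [ 0.23 11.1   0.17] F post [-0.46 -0.09  0.86] M [-0.028 -0.005 -0.045] op 0.004
2.15 [[309.0, 514.0], [309.0, 523.0], [309.0, 599.0], [234.0, 267.0]]
2.05 [[309.0, 492.0], [309.0, 500.0], [309.0, 573.0], [234.0, 267.0]]
1.95 [[309.0, 464.0], [309.0, 473.0], [309.0, 540.0], [234.0, 267.0]]
1.85 [[309.0, 432.0], [309.0, 440.0], [309.0, 499.0], [234.0, 267.0]]
1.75 [[309.0, 396.0], [309.0, 403.0], [310.0, 452.0], [234.0, 267.0]]
1.65 [[310.0, 356.0], [310.0, 362.0], [310.0, 397.0], [234.0, 267.0]]
1.55 [[310.0, 313.0], [310.0, 317.0], [310.0, 338.0], [234.0, 267.0]]
1.45 [[310.0, 268.0], [310.0, 271.0], [310.0, 275.0], [234.0, 267.0]]
```

View pics/w18.png

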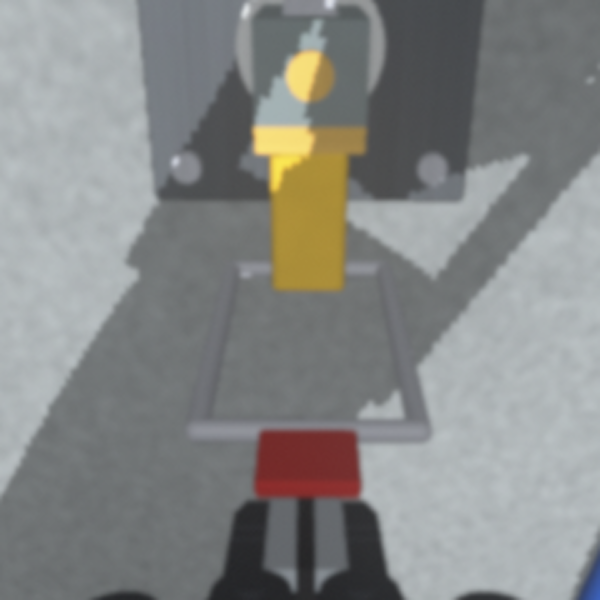

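Emit:
apply_moves --increments "0.65 0 -0.22 0 -4 0 0;0.65 0 -0.22 0 -4 0 0;0.65 0 -0.22 0 -4 0 0;0.65 0 -0.22 0 -4 0 0;0.65 0 -0.22 0 -4 0 0;0.65 0 -0.22 0 -4 0 0;0.65 0 -0.22 0 -4 0 0;0.65 0 -0.22 0 -4 0 0"

```text
clock: 24.92
tool_pos: [0.5754, -0.1045, 0.1969]
tool_rot: [0.92, 0.135, -0.364, 0.05]
contact_force: [0.6, -0.4, 0.3]
opening: 0.007
```

```bash
python3 ring.py 1.6 .7 w19; python3 -c "
from h import *
print(r.get_obs()['qpos'].round(2))"
```

```text
t 24.925 tcp post mm [-20.47   0.84 196.95] rot err deg [ 0.28 43.09  0.22] F post [ 0.45 -0.51  0.33] M [ 0.051 -0.315  0.02 ] op 0.007
1.6 [[307.0, 519.0], [307.0, 528.0], [306.0, 604.0], [232.0, 269.0]]
1.5 [[307.0, 497.0], [307.0, 506.0], [306.0, 579.0], [232.0, 269.0]]
1.4 [[307.0, 470.0], [307.0, 478.0], [307.0, 546.0], [232.0, 269.0]]
1.3 [[307.0, 438.0], [307.0, 446.0], [307.0, 507.0], [232.0, 269.0]]
1.2 [[307.0, 402.0], [307.0, 409.0], [307.0, 460.0], [232.0, 269.0]]
1.1 [[308.0, 363.0], [308.0, 369.0], [308.0, 406.0], [232.0, 269.0]]
1.0 [[308.0, 320.0], [308.0, 324.0], [308.0, 347.0], [232.0, 269.0]]
0.9 [[308.0, 275.0], [308.0, 278.0], [308.0, 284.0], [232.0, 269.0]]
0.8 [[308.0, 229.0], [308.0, 231.0], [309.0, 219.0], [232.0, 269.0]]
[-0.15  0.66  0.99 -0.36  2.17  1.03]
```

View pics/w19.png

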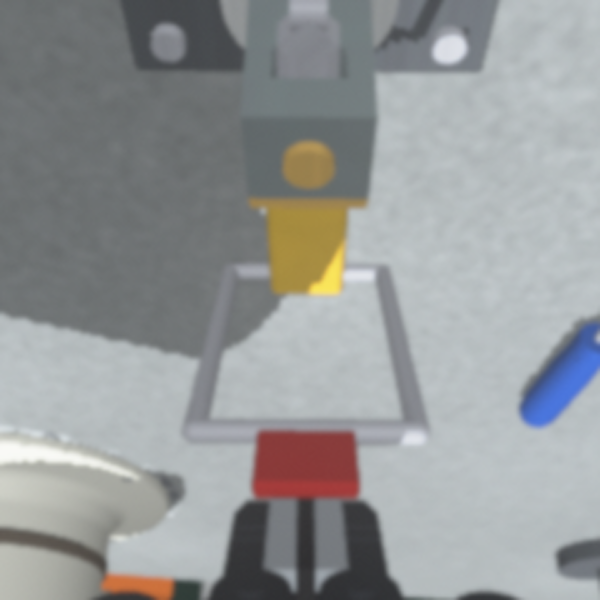

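Emit:
apply_moves --increments "0.65 0 -0.22 0 -4 0 0;0.65 0 -0.22 0 -4 0 0;0.65 0 -0.22 0 -4 0 0;0 0 0 0 0 0 0;-1 0 -0.5 0 0 0 0;-1 0 -1.5 0 0 0 0;0 0 -2 0 0 0 0;0 0 0 0 0 0 0"

```text
clock: 25.98
tool_pos: [0.6138, -0.0932, 0.2294]
tool_rot: [0.879, 0.128, -0.455, 0.066]
contact_force: [-0.6, 0.3, -0.5]
opening: 0.002
```

```bash
python3 ring.py 1.3 .7 w20; python3 -c "
from h import *
print(r.get_obs()['qpos'].round(2))"
```

```text
t 25.975 tcp post mm [ 19.61   0.74 229.44] rot err deg [-5.000e-02  5.473e+01  5.000e-02] F post [-0.48  0.41 -0.48] M [ 0.042 -0.417 -0.008] op 0.002
1.3 [[306.0, 353.0], [306.0, 360.0], [306.0, 410.0], [240.0, 188.0]]
1.2 [[306.0, 327.0], [306.0, 333.0], [306.0, 377.0], [240.0, 188.0]]
1.1 [[306.0, 297.0], [306.0, 303.0], [306.0, 340.0], [240.0, 188.0]]
1.0 [[306.0, 265.0], [306.0, 270.0], [306.0, 297.0], [240.0, 188.0]]
0.9 [[306.0, 230.0], [306.0, 234.0], [306.0, 250.0], [240.0, 188.0]]
0.8 [[306.0, 193.0], [306.0, 196.0], [306.0, 200.0], [240.0, 188.0]]
0.7 [[306.0, 156.0], [306.0, 157.0], [306.0, 149.0], [240.0, 188.0]]
[-0.11  0.86  0.69 -0.52  2.45  0.92]
```

View pics/w20.png

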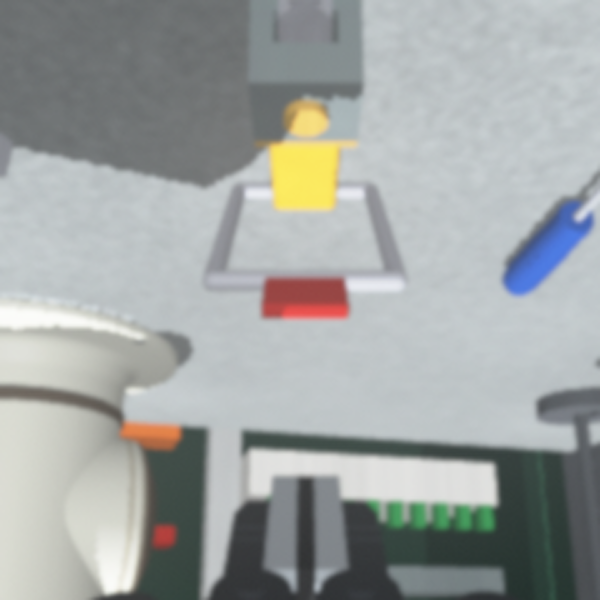

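Emit:
apply_moves --increments "0 0 0 0 9 0 0;0 0 0 0 9 0 0;0 0 0 0 9 0 0;0 0 0 0 7.7 0 0;-1.6 0 0 0 0 0 0;0 0 2 0 0 0 0;0 0 2.5 0 0 0 0;0 0 0 0 0 0 0;0 0 0 0 0 0 0"

```text
clock: 27.15
tool_pos: [0.5844, -0.1018, 0.1916]
tool_rot: [0.974, 0.142, -0.175, 0.025]
contact_force: [-0.4, 0.2, 0.9]
opening: 0.001
```

```bash
python3 ring.py 1.3 .7 w21; python3 -c "
from h import *
print(r.get_obs()['qpos'].round(2))
s=cam('scene'); crop(s,180,110,340,250,4.5,'pics/s21.png')"
```

```text
t 27.15 tcp post mm [-11.1    0.9  191.57] rot err deg [-1.000e-02  2.036e+01  6.000e-02] F post [-0.32  0.27  0.89] M [ 0.039 -0.12  -0.022] op 0.001
1.3 [[307.0, 492.0], [307.0, 497.0], [307.0, 529.0], [236.0, 412.0]]
1.2 [[307.0, 453.0], [307.0, 457.0], [307.0, 475.0], [236.0, 412.0]]
1.1 [[307.0, 413.0], [307.0, 415.0], [307.0, 419.0], [236.0, 412.0]]
1.0 [[307.0, 373.0], [307.0, 374.0], [307.0, 363.0], [236.0, 412.0]]
0.9 [[307.0, 334.0], [307.0, 334.0], [307.0, 309.0], [236.0, 412.0]]
0.8 [[307.0, 297.0], [307.0, 296.0], [307.0, 259.0], [236.0, 412.0]]
0.7 [[307.0, 264.0], [307.0, 261.0], [307.0, 213.0], [236.0, 412.0]]
[-0.21  0.43  1.21 -0.17  1.82  1.05]
```

View pics/w21.png

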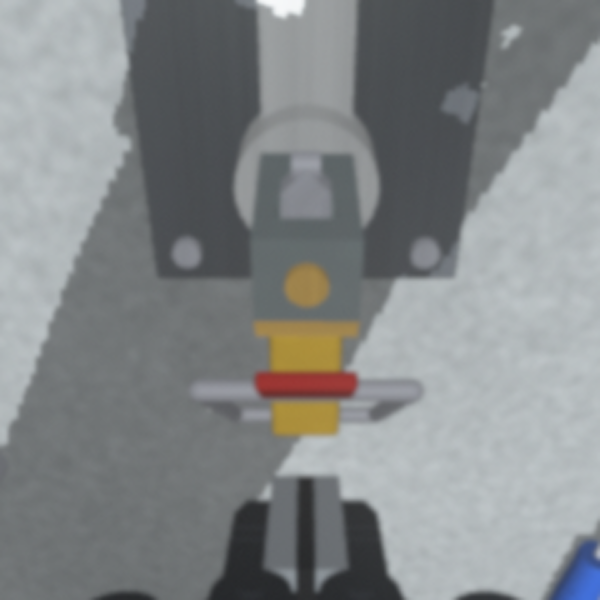

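View pics/s21.png

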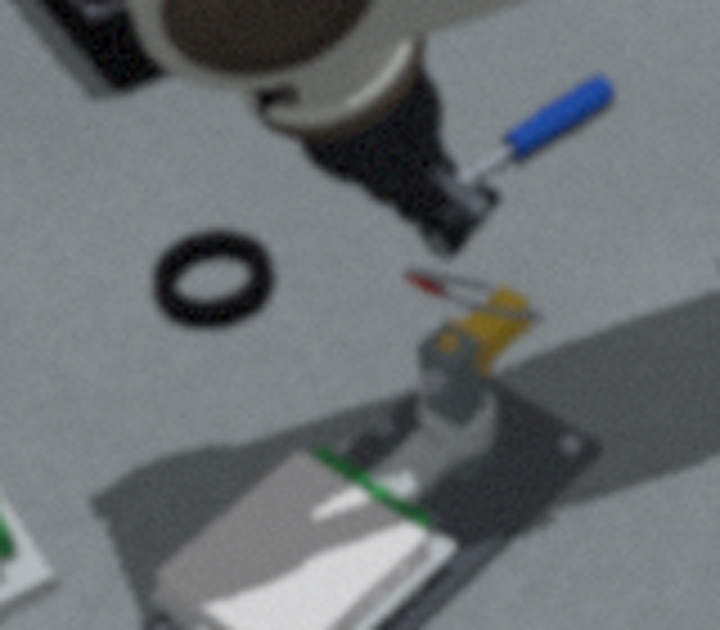

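Emit:
apply_moves --increments "0.55 0 0.21 0 0 0 0;0.56 0 0.21 0 0 0 0;0.55 0 0.24 0 0 0 0;0.54 0 0.24 0 0 0 0;0.71 0 0.46 0 0 0 0;0.71 0 0.47 0 0 0 0"

```text
clock: 28.0
tool_pos: [0.6111, -0.0937, 0.1605]
tool_rot: [0.974, 0.142, -0.174, 0.025]
contact_force: [-0.7, 0.5, -0.2]
opening: 0.001
```

```bash
python3 ring.py 1.0 .3 w22
```

```text
t 28.0 tcp post mm [ 16.82   1.02 160.54] rot err deg [ 0.   20.31  0.06] F post [-0.56  0.69 -0.23] M [ 0.003 -0.123 -0.043] op 0.001
1.0 [[307.0, 570.0], [308.0, 574.0], [308.0, 587.0], [235.0, 542.0]]
0.9 [[307.0, 527.0], [308.0, 530.0], [308.0, 527.0], [235.0, 542.0]]
0.8 [[307.0, 486.0], [307.0, 487.0], [308.0, 470.0], [235.0, 542.0]]
0.7 [[307.0, 447.0], [307.0, 446.0], [308.0, 416.0], [235.0, 542.0]]
0.6 [[307.0, 411.0], [307.0, 409.0], [308.0, 368.0], [235.0, 542.0]]
0.5 [[307.0, 379.0], [307.0, 376.0], [308.0, 326.0], [235.0, 542.0]]
0.4 [[307.0, 351.0], [307.0, 347.0], [307.0, 290.0], [235.0, 542.0]]
```

View pics/w22.png

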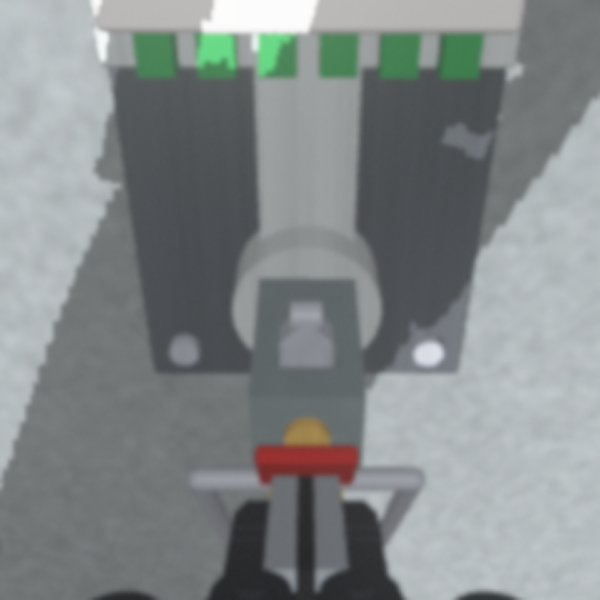

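Emit:
apply_moves --increments "0.6 0 0.57 0 0 0 0;0.6 0 0.58 0 0 0 0;0.5 0 0.68 0 0 0 0;0.5 0 0.68 0 0 0 0"

```text
clock: 28.55
tool_pos: [0.6223, -0.0904, 0.1293]
tool_rot: [0.974, 0.142, -0.174, 0.025]
contact_force: [0.1, 0.3, 0.2]
opening: 0.003
```

```bash
python3 ring.py .7 0 w23
```

```text
t 28.55 tcp post mm [ 28.51   1.01 129.32] rot err deg [-0.   20.31  0.06] F post [0.22 0.28 0.23] M [-0.006 -0.115 -0.046] op 0.003
0.7 [[308.0, 601.0], [308.0, 602.0], [308.0, 588.0], [229.0, 651.0]]
0.6 [[308.0, 557.0], [308.0, 557.0], [308.0, 527.0], [229.0, 651.0]]
0.5 [[308.0, 517.0], [308.0, 515.0], [308.0, 473.0], [229.0, 651.0]]
0.4 [[307.0, 481.0], [308.0, 478.0], [308.0, 426.0], [229.0, 651.0]]
0.3 [[307.0, 450.0], [307.0, 445.0], [308.0, 387.0], [229.0, 651.0]]
0.2 [[307.0, 424.0], [307.0, 418.0], [308.0, 355.0], [229.0, 651.0]]
0.1 [[307.0, 402.0], [307.0, 396.0], [307.0, 330.0], [229.0, 651.0]]
```

View pics/w23.png

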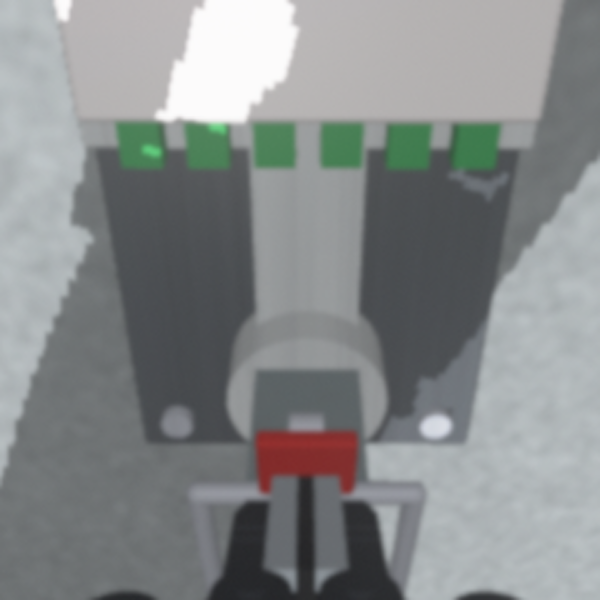

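Emit:
apply_moves --increments "0.28 0 0.75 0 0 0 0;0.28 0 0.75 0 0 0 0"

```text
clock: 28.85
tool_pos: [0.6222, -0.0904, 0.1135]
tool_rot: [0.974, 0.142, -0.174, 0.025]
contact_force: [0.0, 0.0, 0.1]
opening: -0.002
```

```bash
python3 st.py
```

```text
t 28.85 tcp post mm [ 28.45   1.   113.52] rot err deg [-1.000e-02  2.029e+01  5.000e-02] F post [0.05 0.03 0.1 ] M [ 0.031 -0.178  0.031] op -0.002
```

Emit:
apply_moves --increments "0.1 0 0.28 0 0 0 0;0.1 0 0.28 0 0 0 0"

```text
clock: 29.1
tool_pos: [0.6222, -0.0905, 0.1079]
tool_rot: [0.974, 0.142, -0.174, 0.025]
contact_force: [-1.0, 0.9, 0.9]
opening: 0.003
```

```bash
python3 ring.py .4 -.1 w24
```

```text
t 29.1 tcp post mm [ 28.41   0.99 107.95] rot err deg [-1.000e-02  2.029e+01  5.000e-02] F post [-0.72  1.1   0.9 ] M [-0.009 -0.137 -0.024] op 0.003
0.4 [[308.0, 561.0], [308.0, 559.0], [308.0, 509.0], [223.0, 721.0]]
0.3 [[307.0, 523.0], [307.0, 519.0], [308.0, 460.0], [223.0, 721.0]]
0.2 [[307.0, 491.0], [307.0, 486.0], [308.0, 421.0], [223.0, 721.0]]
0.1 [[307.0, 465.0], [307.0, 459.0], [307.0, 389.0], [223.0, 721.0]]
0.0 [[307.0, 444.0], [307.0, 437.0], [307.0, 366.0], [223.0, 721.0]]
```

View pics/w24.png

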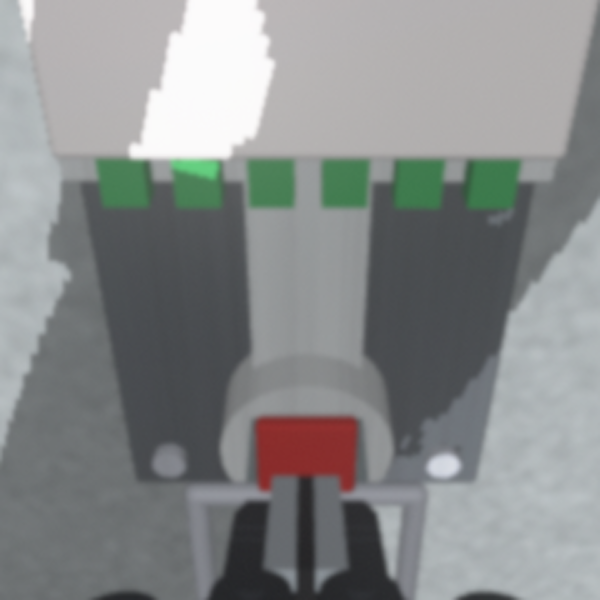

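Emit:
apply_moves --increments "0.05 0 0.14 0 0 0 0;0.05 0 0.14 0 0 0 0"

```text
clock: 29.4
tool_pos: [0.6224, -0.0905, 0.1056]
tool_rot: [0.974, 0.142, -0.174, 0.026]
contact_force: [1.3, 0.7, 7.7]
opening: -0.0
```

```bash
python3 st.py
```

```text
t 29.4 tcp post mm [ 28.61   0.89 105.6 ] rot err deg [-0.03 20.25  0.05] F post [1.49 0.27 7.7 ] M [ 0.121 -0.094 -0.004] op -0.0
```

Emit:
apply_moves --increments "0.05 0 0.14 0 0 0 0;0.05 0 0.14 0 0 0 0"

```text
clock: 29.65
tool_pos: [0.6229, -0.0904, 0.103]
tool_rot: [0.974, 0.142, -0.173, 0.026]
contact_force: [3.9, 1.6, 7.1]
opening: 0.004
```

```bash
python3 st.py
```

```text
t 29.65 tcp post mm [ 29.06   0.85 103.04] rot err deg [-0.06 20.17  0.06] F post [4.2  0.47 7.12] M [ 0.034 -0.45  -0.034] op 0.004
```

Emit:
apply_moves --increments "0.05 0 0.14 0 0 0 0;0.05 0 0.14 0 0 0 0"

```text
clock: 29.9
tool_pos: [0.6228, -0.0905, 0.1007]
tool_rot: [0.974, 0.142, -0.173, 0.026]
contact_force: [1.3, 3.0, 24.3]
opening: 0.001
```

```bash
python3 st.py
```

```text
t 29.9 tcp post mm [ 28.94   0.78 100.73] rot err deg [-0.08 20.18  0.05] F post [ 2.14  2.5  24.25] M [ 0.338  0.941 -0.119] op 0.001
```

```bash
python3 ring.py .2 -.1 w25; python3 -c "
from h import *
s=cam('scene'); crop(s,220,150,320,230,7,'pics/s25.png')"
```

```text
t 29.9 tcp post mm [ 28.94   0.78 100.73] rot err deg [-0.08 20.18  0.05] F post [ 2.14  2.5  24.25] M [ 0.338  0.941 -0.119] op 0.001
0.2 [[306.0, 519.0], [306.0, 514.0], [307.0, 448.0], [220.0, 750.0]]
0.1 [[306.0, 491.0], [306.0, 485.0], [306.0, 414.0], [220.0, 750.0]]
0.0 [[306.0, 468.0], [306.0, 461.0], [306.0, 389.0], [220.0, 750.0]]
-0.1 [[306.0, 450.0], [306.0, 443.0], [306.0, 370.0], [220.0, 750.0]]
```

View pics/w25.png

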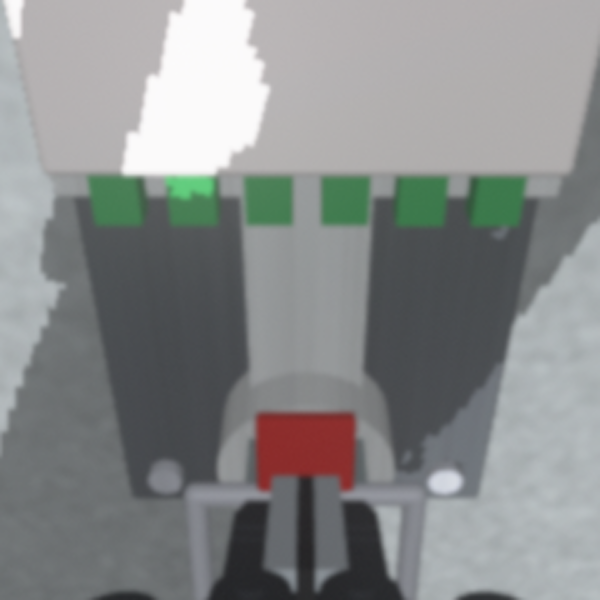

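View pics/s25.png

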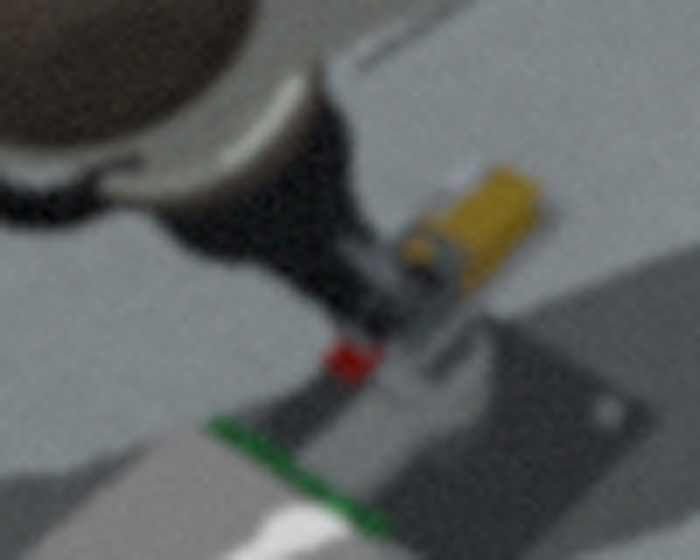

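The extra force (24 N) and the moment changing sign suggest the back of the fingertips has come down on the pin's nose instead of only the tab. I'll lift, shift 14 mm forward onto the tab's centre, then press again.

Emit:
apply_moves --increments "-0.21 0 -0.56 0 0 0 0;-0.1 0 -0.28 0 0 0 0;1.3 0 -0.48 0 0 0 0;0 0 0 0 0 0 0"

```text
clock: 30.5
tool_pos: [0.6356, -0.0864, 0.1076]
tool_rot: [0.974, 0.142, -0.175, 0.025]
contact_force: [-0.3, 0.5, -0.2]
opening: -0.001
```

```bash
python3 ring.py .3 -.1 w26; python3 -c "
from h import *
t=cam('top'); crop(t,300,110,400,220,5,'pics/t26.png')"
```

```text
t 30.5 tcp post mm [ 42.43   1.12 107.6 ] rot err deg [ 0.   20.32  0.08] F post [-0.15  0.52 -0.22] M [ 0.041 -0.158 -0.011] op -0.001
0.3 [[308.0, 569.0], [308.0, 565.0], [308.0, 513.0], [226.0, 747.0]]
0.2 [[308.0, 536.0], [308.0, 532.0], [308.0, 473.0], [226.0, 747.0]]
0.1 [[308.0, 509.0], [308.0, 504.0], [308.0, 440.0], [226.0, 747.0]]
-0.0 [[308.0, 487.0], [308.0, 481.0], [308.0, 415.0], [226.0, 747.0]]
```

View pics/w26.png

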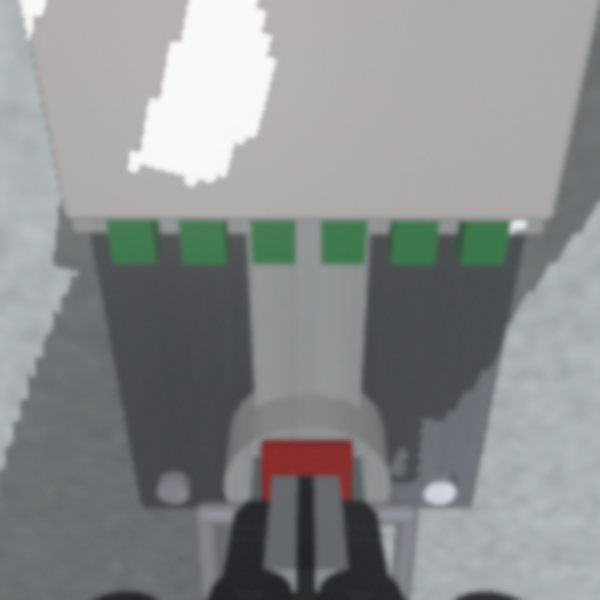

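Emit:
apply_moves --increments "0.1 0 0.28 0 0 0 0;0.1 0 0.28 0 0 0 0"

```text
clock: 30.85
tool_pos: [0.6351, -0.0866, 0.1019]
tool_rot: [0.974, 0.142, -0.174, 0.025]
contact_force: [-0.6, 0.1, 0.3]
opening: 0.003
```

```bash
python3 st.py
```

```text
t 30.85 tcp post mm [ 41.84   1.03 101.85] rot err deg [ 0.   20.31  0.05] F post [-0.58  0.32  0.27] M [-0.017 -0.217 -0.039] op 0.003
```

Emit:
apply_moves --increments "0.05 0 0.14 0 0 0 0;0.05 0 0.14 0 0 0 0"

```text
clock: 31.1
tool_pos: [0.6353, -0.0866, 0.099]
tool_rot: [0.974, 0.142, -0.174, 0.025]
contact_force: [-0.6, -0.7, -0.8]
opening: -0.001
```

```bash
python3 st.py
```

```text
t 31.1 tcp post mm [42.02  1.03 99.02] rot err deg [-0.   20.3   0.05] F post [-0.78 -0.46 -0.77] M [-0.007 -0.194 -0.016] op -0.001
```

Emit:
apply_moves --increments "0.05 0 0.14 0 0 0 0"

```text
clock: 31.22
tool_pos: [0.6353, -0.0866, 0.0976]
tool_rot: [0.974, 0.142, -0.174, 0.025]
contact_force: [0.1, 0.0, -1.5]
opening: 0.003
```

```bash
python3 st.py
```

```text
t 31.225 tcp post mm [42.04  1.   97.55] rot err deg [-0.   20.3   0.06] F post [ 0.11  0.01 -1.46] M [ 0.039 -0.15   0.022] op 0.003
```

```bash
python3 ring.py .3 -.1 w27
```

```text
t 31.225 tcp post mm [42.04  1.   97.55] rot err deg [-0.   20.3   0.06] F post [ 0.11  0.01 -1.46] M [ 0.039 -0.15   0.022] op 0.003
0.3 [[308.0, 609.0], [308.0, 606.0], [308.0, 554.0], [223.0, 784.0]]
0.2 [[307.0, 573.0], [307.0, 569.0], [308.0, 509.0], [223.0, 784.0]]
0.1 [[307.0, 543.0], [307.0, 538.0], [308.0, 473.0], [223.0, 784.0]]
-0.0 [[307.0, 518.0], [307.0, 512.0], [307.0, 444.0], [223.0, 784.0]]
```

View pics/w27.png

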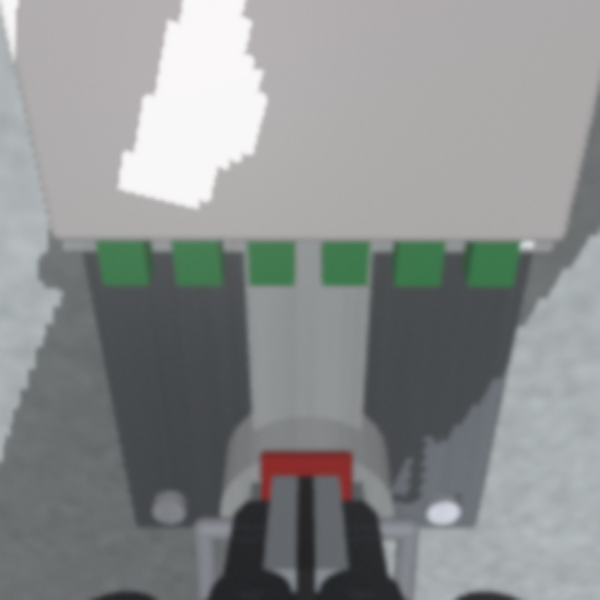

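Emit:
apply_moves --increments "0.05 0 0.14 0 0 0 0"

```text
clock: 31.4
tool_pos: [0.6353, -0.0866, 0.0961]
tool_rot: [0.974, 0.142, -0.174, 0.025]
contact_force: [0.7, 0.2, 0.3]
opening: 0.001
```

Emit:
apply_moves --increments "0.05 0 0.14 0 0 0 0"

```text
clock: 31.52
tool_pos: [0.6353, -0.0865, 0.0946]
tool_rot: [0.974, 0.142, -0.174, 0.025]
contact_force: [-0.0, 0.6, 0.5]
opening: 0.002
```

Emit:
apply_moves --increments "0.05 0 0.14 0 0 0 0"

```text
clock: 31.65
tool_pos: [0.6352, -0.0866, 0.0931]
tool_rot: [0.974, 0.142, -0.174, 0.025]
contact_force: [-0.6, -1.6, -0.4]
opening: -0.001
```

```bash
python3 ring.py .3 -.1 w28
```

```text
t 31.65 tcp post mm [42.01  1.03 93.05] rot err deg [-0.   20.3   0.05] F post [-0.99 -1.37 -0.43] M [ 0.056 -0.125 -0.023] op -0.001
0.3 [[308.0, 628.0], [308.0, 625.0], [308.0, 574.0], [222.0, 801.0]]
0.2 [[308.0, 591.0], [308.0, 587.0], [308.0, 527.0], [222.0, 801.0]]
0.1 [[307.0, 559.0], [308.0, 554.0], [308.0, 489.0], [222.0, 801.0]]
-0.0 [[307.0, 533.0], [307.0, 527.0], [308.0, 459.0], [222.0, 801.0]]
```

View pics/w28.png

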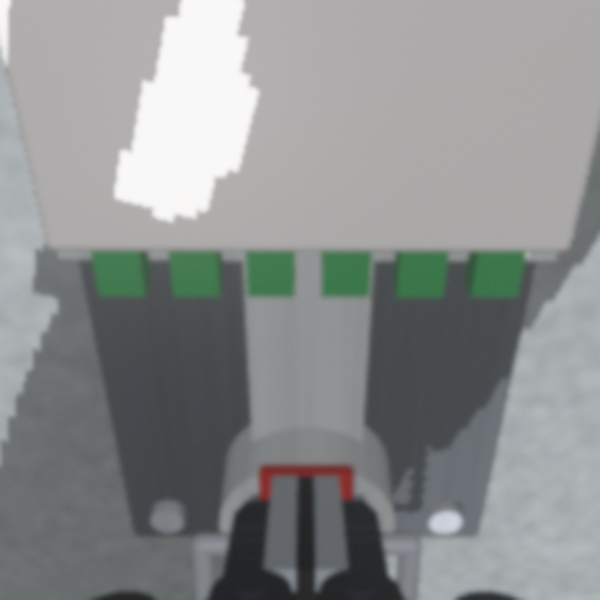

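Emit:
apply_moves --increments "0.05 0 0.14 0 0 0 0"

```text
clock: 31.82
tool_pos: [0.6352, -0.0866, 0.0917]
tool_rot: [0.974, 0.142, -0.174, 0.025]
contact_force: [-0.3, -0.5, -0.6]
opening: -0.004
```

Emit:
apply_moves --increments "0.05 0 0.14 0 0 0 0"

```text
clock: 31.95
tool_pos: [0.6352, -0.0866, 0.0901]
tool_rot: [0.974, 0.142, -0.174, 0.025]
contact_force: [0.3, -0.1, 0.9]
opening: -0.001
```

Emit:
apply_moves --increments "0.04 0 0.1 0 0 0 0"

```text
clock: 32.08
tool_pos: [0.6352, -0.0865, 0.089]
tool_rot: [0.974, 0.142, -0.174, 0.025]
contact_force: [0.1, -0.4, 0.5]
opening: -0.001
```

```bash
python3 ring.py .3 -.1 w29
```

```text
t 32.075 tcp post mm [41.99  1.06 89.  ] rot err deg [-0.   20.3   0.06] F post [-0.02 -0.37  0.49] M [-0.001 -0.187 -0.   ] op -0.001
0.3 [[308.0, 647.0], [308.0, 644.0], [308.0, 593.0], [220.0, 817.0]]
0.2 [[308.0, 608.0], [308.0, 604.0], [308.0, 544.0], [220.0, 817.0]]
0.1 [[308.0, 575.0], [308.0, 570.0], [308.0, 504.0], [220.0, 817.0]]
-0.0 [[307.0, 548.0], [307.0, 542.0], [308.0, 472.0], [220.0, 817.0]]
```

View pics/w29.png

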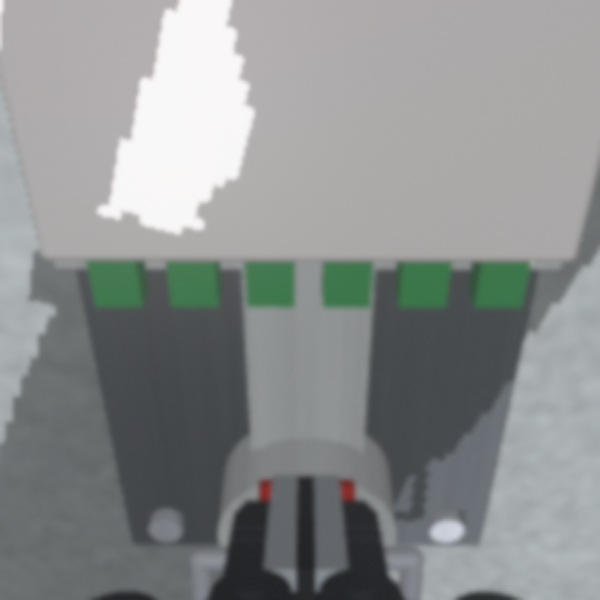

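Emit:
apply_moves --increments "0.04 0 0.1 0 0 0 0"

```text
clock: 32.25
tool_pos: [0.6353, -0.0866, 0.0881]
tool_rot: [0.974, 0.142, -0.174, 0.025]
contact_force: [-0.2, -0.8, 1.9]
opening: 0.001
```

Emit:
apply_moves --increments "0.04 0 0.1 0 0 0 0"

```text
clock: 32.38
tool_pos: [0.6353, -0.0866, 0.0871]
tool_rot: [0.974, 0.142, -0.174, 0.025]
contact_force: [-0.7, 0.2, 4.5]
opening: -0.003
```

Emit:
apply_moves --increments "0.04 0 0.1 0 0 0 0"

```text
clock: 32.5
tool_pos: [0.6353, -0.0866, 0.0861]
tool_rot: [0.974, 0.142, -0.174, 0.025]
contact_force: [-1.3, 0.0, 6.3]
opening: 0.006
```

Emit:
apply_moves --increments "0.05 0 0.14 0 0 0 0;0 0 0 0 0 0 0"

```text
clock: 32.75
tool_pos: [0.6352, -0.0867, 0.0849]
tool_rot: [0.974, 0.142, -0.174, 0.025]
contact_force: [-1.7, 0.1, 9.0]
opening: 0.003
```

```bash
python3 ring.py .3 -.1 w30
```

```text
t 32.75 tcp post mm [41.99  0.93 84.88] rot err deg [-2.00e-02  2.03e+01  5.00e-02] F post [-1.59  0.6   8.97] M [ 0.015  0.692 -0.014] op 0.003
0.3 [[307.0, 666.0], [307.0, 664.0], [308.0, 613.0], [218.0, 835.0]]
0.2 [[307.0, 626.0], [307.0, 622.0], [307.0, 562.0], [218.0, 835.0]]
0.1 [[307.0, 591.0], [307.0, 586.0], [307.0, 520.0], [218.0, 835.0]]
-0.0 [[307.0, 563.0], [307.0, 557.0], [307.0, 487.0], [218.0, 835.0]]
```

Emit:
apply_moves --increments "0 0 -1 0 0 0 0;0 0 -2 0 0 0 0;0 0 -3 0 0 0 0;0 0 -3 0 7 0 0;0 0 -3 0 7 0 0;-3 0 -2 0 6.3 0 0;-3 0 0 0 0 0 0;-2 0 0 0 0 0 0;0 0 0 0 0 0 0;0 0 0 0 0 0 0"

```text
clock: 34.05
tool_pos: [0.5981, -0.0977, 0.2213]
tool_rot: [0.99, 0.144, 0.0, -0.0]
contact_force: [-0.3, -1.0, 0.1]
opening: 0.002
```

```bash
python3 st.py; python3 - <<'E'
from h import *
from st import POST,YW
c=cam("wrist"); cv2.imwrite("pics/w31.png",c["color"][:,:,::-1])
crop(c,250,0,400,150,4,"pics/w31c.png")
s=cam("scene"); crop(s,220,150,320,230,7,"pics/s31.png")
for th in (0.2,.1,.05,0):
  a=th-.216; P=[(-56.4+l*np.cos(a)+n*np.sin(a),y,107.8+l*np.sin(a)-n*np.cos(a)) for l,y,n in((84.5,0,0),(89.5,0,0),(107,0,-2),(0,23,0))]+[(-20.4,11,98.8+14),(29.6,0,98.8)]
  W=R.from_euler('z',YW).apply(np.array(P)*1e-3)+POST
  print(th,((proj(c,W)+.5-[250,0])*4-.5).round().tolist(), ((proj(s,W)+.5-[220,150])*7-.5).round()[1:3].tolist())
E
```

```text
t 34.05 tcp post mm [  3.2    0.95 221.35] rot err deg [ 0.   -0.03  0.06] F post [-0.53 -0.88  0.11] M [-0.008  0.016  0.097] op 0.002
0.2 [[290.0, 659.0], [290.0, 635.0], [291.0, 552.0], [191.0, 1018.0], [240.0, 882.0], [290.0, 645.0]] [[364.0, 326.0], [332.0, 350.0]]
0.1 [[290.0, 654.0], [290.0, 631.0], [291.0, 549.0], [191.0, 1018.0], [240.0, 882.0], [290.0, 645.0]] [[367.0, 340.0], [336.0, 367.0]]
0.05 [[290.0, 652.0], [290.0, 630.0], [290.0, 549.0], [191.0, 1018.0], [240.0, 882.0], [290.0, 645.0]] [[369.0, 347.0], [339.0, 375.0]]
0 [[290.0, 652.0], [290.0, 630.0], [290.0, 551.0], [191.0, 1018.0], [240.0, 882.0], [290.0, 645.0]] [[372.0, 353.0], [342.0, 383.0]]
```

View pics/w31.png

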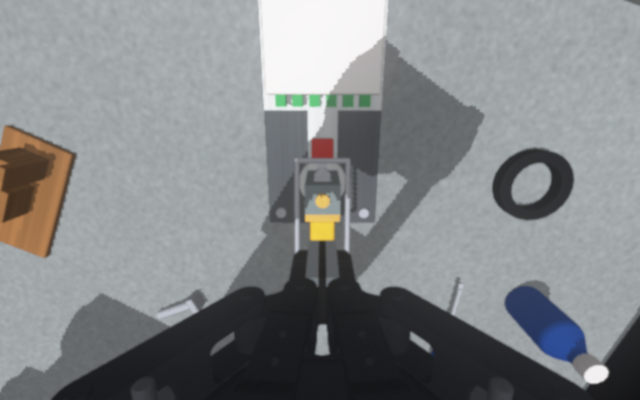

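View pics/w31c.png

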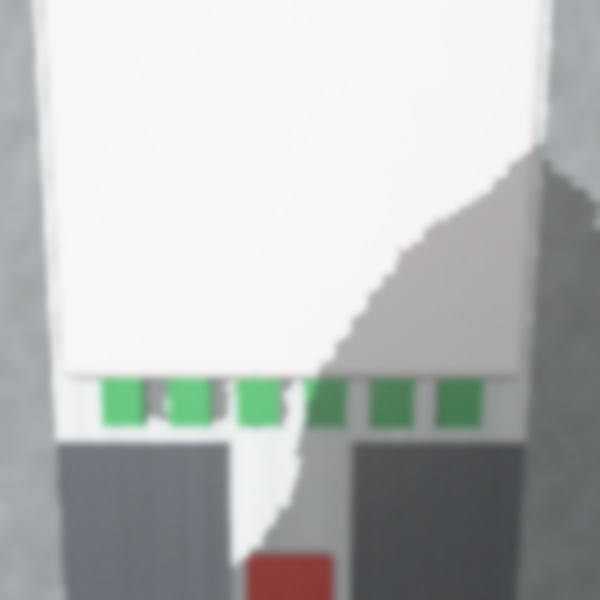

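View pics/s31.png

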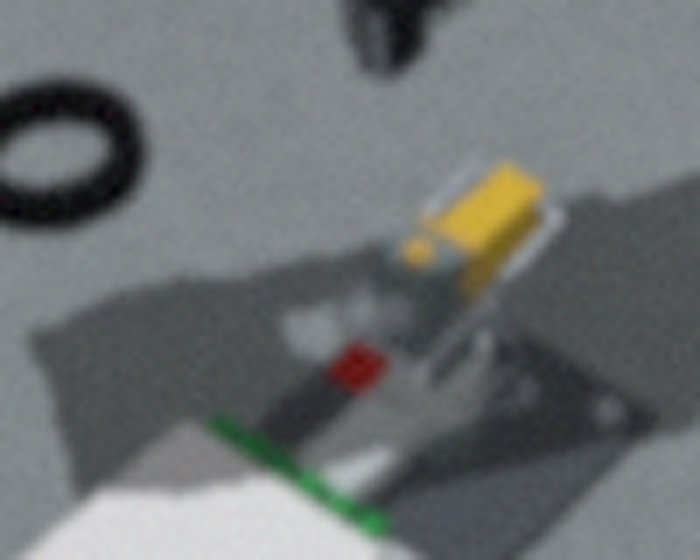

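```bash
python3 - <<'E'
from h import *
c=cam("wrist"); crop(c,285,130,360,250,5,"pics/w31d.png")
E
```

```text
(no output)
```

View pics/w31d.png

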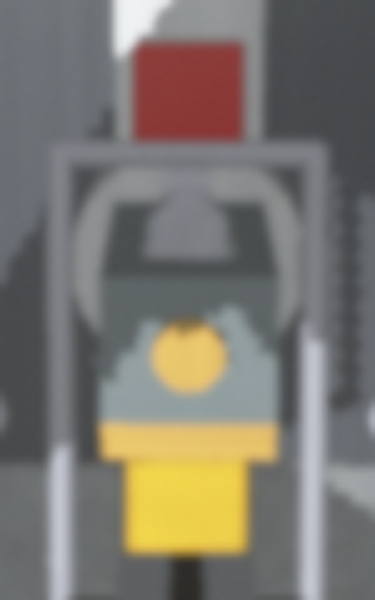

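Emit:
apply_moves --increments "-3 0 0 0 0 0 0;-4 0 0 0 0 0 0;-2.5 0 2 0 0 0 0;0 0 2.5 0 0 0 0;0 0 0 0 0 0 0;0 0 0 0 0 0 0"

```text
clock: 34.95
tool_pos: [0.507, -0.1249, 0.177]
tool_rot: [0.99, 0.144, 0.0, 0.0]
contact_force: [0.6, 0.0, 0.5]
opening: -0.001
```

```bash
python3 st.py; python3 - <<'E'
from h import *
from st import POST,YW
c=cam("wrist"); crop(c,270,40,370,220,4.4,"pics/w32.png")
P=[(-20.4,-11,112.8),(-20.4,11,112.8),(-62.4,0,112.8),(-13,0,118),(13,0,118),(29.6,0,98.8)]
W=R.from_euler('z',YW).apply(np.array(P)*1e-3)+POST
print(((proj(c,W)+.5-[270,40])*4.4-.5).round().tolist())
E
```

```text
t 34.95 tcp post mm [-91.79   0.72 176.98] rot err deg [-0.01 -0.03  0.08] F post [ 0.54 -0.14  0.45] M [-0.006  0.031  0.021] op -0.001
[[306.0, 306.0], [156.0, 305.0], [231.0, 584.0], [231.0, 252.0], [231.0, 51.0], [231.0, -55.0]]
```

View pics/w32.png

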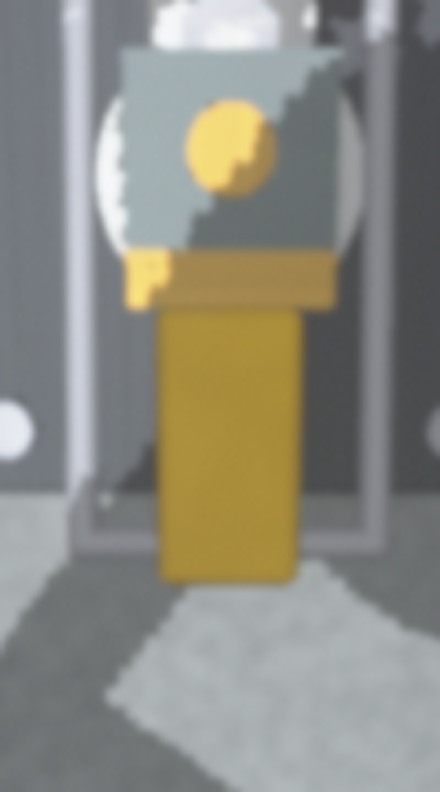

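Emit:
apply_moves --increments "1.5 0 -3 0 0 0 0;3 0 0 0 0 0 0;2.5 0 0 0 0 0 0;0 0 0 0 0 0 0;0 0 0 0 0 0 0"

```text
clock: 35.62
tool_pos: [0.5734, -0.1049, 0.2065]
tool_rot: [0.99, 0.144, 0.0, 0.0]
contact_force: [0.2, -0.4, 0.0]
opening: 0.001
```

```bash
python3 st.py; python3 - <<'E'
from h import *
from st import POST,YW
c=cam("wrist"); crop(c,280,60,365,200,5,"pics/w33.png")
for th in (.16,.1,0):
  a=th-.216
  P=[(29.6,0,98.8)]+[(-56.4+l*np.cos(a)-n*np.sin(a),y,107.8+l*np.sin(a)+n*np.cos(a)) for l,y,n in((84.5,0,0),(89.5,0,0),(89,10,2),(89,-10,2),(107,10,2),(107,-10,2))]
  W=R.from_euler('z',YW).apply(np.array(P)*1e-3)+POST
  print(th,((proj(c,W)+.5-[280,60])*5-.5).round().tolist())
cv2.imwrite("pics/top33.png",cam("top")["color"][:,:,::-1])
E
```

```text
t 35.625 tcp post mm [-22.52   0.97 206.5 ] rot err deg [-0.   -0.    0.08] F post [ 0.11 -0.41  0.03] M [0.081 0.002 0.025] op 0.001
0.16 [[214.0, 365.0], [214.0, 378.0], [214.0, 345.0], [150.0, 349.0], [278.0, 349.0], [149.0, 229.0], [279.0, 229.0]]
0.1 [[214.0, 365.0], [214.0, 377.0], [214.0, 345.0], [151.0, 348.0], [277.0, 348.0], [150.0, 231.0], [278.0, 231.0]]
0 [[214.0, 365.0], [214.0, 380.0], [214.0, 350.0], [153.0, 351.0], [274.0, 351.0], [153.0, 240.0], [275.0, 240.0]]
```

View pics/w33.png

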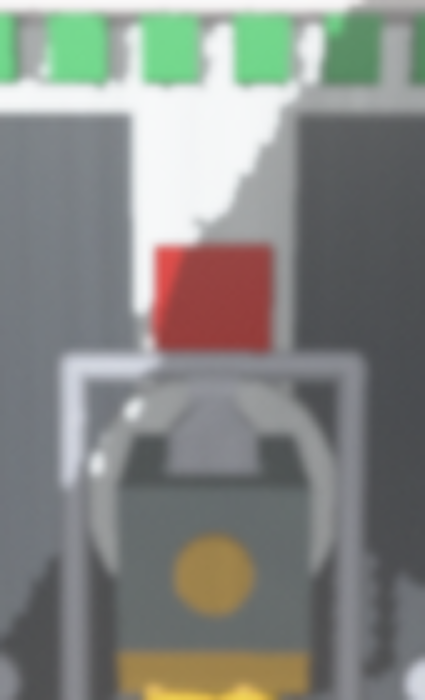

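View pics/top33.png

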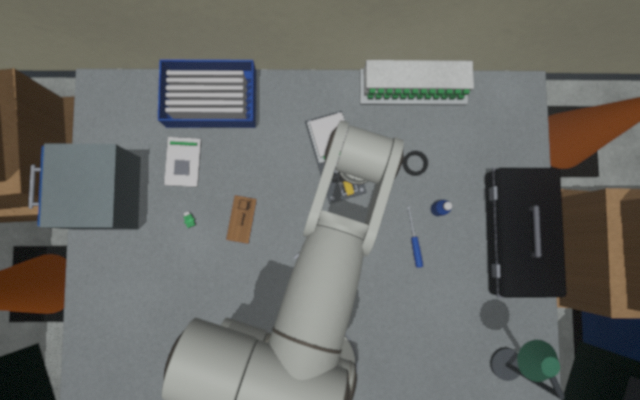

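```bash
python3 - <<'E'
from h import *
c=cam("wrist"); a=c["color"][120:162,300:345,::-1].astype(float)
a=np.clip((a-90)*2.2,0,255).astype(np.uint8)
cv2.imwrite("pics/w34.png",cv2.resize(a,None,fx=14,fy=14,interpolation=cv2.INTER_CUBIC))
E
```

```text
(no output)
```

View pics/w34.png

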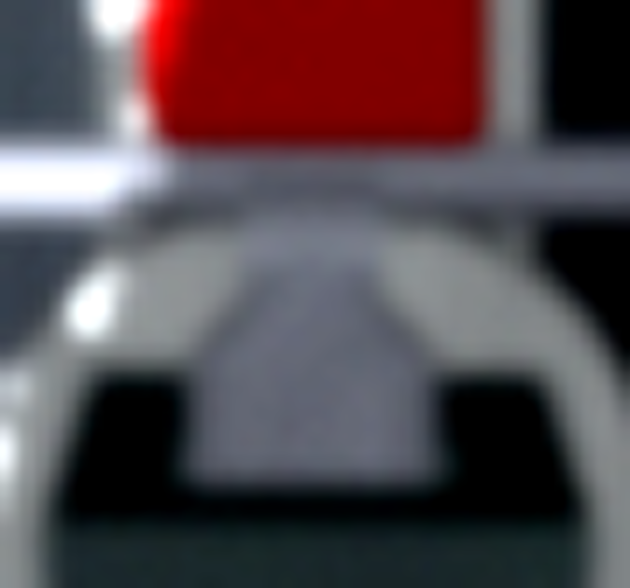

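The contrast view shows the nose tip lying over the bow near (315,185), so the bow is underneath. The tab's size and position fit a ring angle of about 0. The robot is touching nothing, so I'm handing the job in.

```bash
python3 -c "
from h import *
print(r.finish_job())"
```

```text
the job is handed in; nothing more can be done
None
```

The pin is through the post from the brass-plate side, and its ring is flipped over the top and snapped below the nose. I handed the job in at about 36 s of the 66 s allowed.

**Push onto the plate:** The shoe dragged with about 3.5 N. Total push reached 14.5 N at the plate, so roughly 11 N on the plate itself. The plate's bearing face came out about 7.4 mm in front of the post.

**Closing the ring:** I swung the ring along its arc with shut fingers. My first press was too far back: the fingertips also came down on the pin's nose, and the wrist reading reached 24 N, above the 5–15 N expected. I lifted, moved forward onto the tab and pressed again. There was no resistance until about 9 N on the stop, so the bow had probably already passed the nose during the first press.

**Last checks, before handing in:**
- **Ring:** its angle read about 0 in both the wrist and scene pictures, and the enlarged wrist view shows the nose lying over the bow.
- **Head:** it looks flush on the plate, within about 0.3 mm of its seated position. I did not push it again after the ring closed.
- **Surroundings:** the robot was clear, with contact forces near zero. The top picture shows nothing moved among the items in view, but the arm hid the spare pin from it.

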